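# Clamp a mortar test cube in a hinged clamp, pin it and hold it squeezed

## Robot

A 7-joint arm with a two-finger parallel gripper is mounted at the origin on a cart in front of the work surface, level with it; the furniture and walls round the work are solid. World frame = base frame: x ahead of the robot, y to its left, z up, the work surface at z = 0. Lengths are in m, angles in rad, forces in N, time in s.
With the tool pointing down it reaches from about 0.4 to 0.875 m from the base axis. Payload 6.5 kg.
Tool frame: the origin (TCP) lies midway between the tips of the shut fingers; the grasp point (between the pads) lies 19 mm behind it; z points along the fingers, y is the direction in which the jaws open and shut (so a half turn about z gives the same grasp; the last joint's range is limited). The gripper opens to 85 mm and grips with 20 to 120 N. Pads are 22 mm wide; open, the fingers measure 114 mm over their backs; the gripper's body (76 mm by 85 mm) begins 54 mm behind the grasp point. The pads swing forward as they close: fully open they stand 13 mm farther back than shut.
Start: joints at [-1.317, 0.536, -0.004, 1.538, 0.003, 1.067, -0.071], TCP at [0.204, 0.617, 0.231] pointing down, gripper open.
Joint ranges: [-2.7, 2.7], [-0.37, 2.16], [-1.27, 1.26], [0.24, 2.4], [-1.31, 4.45], [0.19, 1.91], [-2.76, 2.76]. Speed limits (rad/s): [2.39, 2.39, 3.14, 3.14, 3.14, 3.14, 3.14].

## Interface

Orientations are given as a unit quaternion [x, y, z, w].
In Python, from workcell import manip gives the robot as it stands. The module is installed in compiled form; this text tells all that it offers.
- The arm moves only by the tool apply_moves, never from a script. Its argument "series" is a list of rows, each a list of 3 entries, a list of its own where there are three numbers: the opening in per cent of the stroke, from 0 (shut) to 100 (fully open), then the shift along the tool's x, y, z in cm, then the turn, a rotation vector about the tool's x, y, z in degrees. In form: [[claw, [dx, dy, dz], [wx, wy, wz]], ...]. A call has exactly 8 rows; each row shifts and turns the commanded pose from where the row before left it, along the tool's axes as they then stand; what a row does not reach is not made up. A row lasts 1/12 s, in which the tool goes at most 41.7 mm and 7.16 degrees, less where a joint would pass 70% of its speed; a pose out of reach is approached as far as the arm can. A call with a gripper value outside its range is refused whole. The fingers move at their own pace and stop on an object; the grip force is fixed at half the most. Time passes only in rows, so rows that do not move let the fingers close, or fill a call up. It gives the time, the measured TCP pose, the force and the opening at its end, in the units of the state.
- manip.get_state(): the state, without advancing time (a new reading comes with each control period).
- manip.snapshot(name): name is "scene" or "top" or "wrist"; returns (picture, depth): 384x512x3 uint8, red, green, blue; 384x512 float32, m along the optical axis (not along the pixel's ray), 0 where there is no reading.
- manip.camera_model(name): a dict with "mtx" (3x3 intrinsics, pixels), "dist_coeffs" ([k1, k2, p1, p2, k3] as OpenCV has them; the pictures are not rectified), "R" (3x3) and "t" (3): a world point X has camera coordinates R X + t. Camera axes: x right, y down, z forward; pixel columns grow to the right and rows downward; lengths in m; the calibration is good to about 2 mm. A picture is of the moment at which its call begins: read the wrist's pose just before it. camera_model takes no time and is no camera call; for the wrist camera it gives the pose at the moment of the call.
- manip.close_job(): hands the job in, once; it reports no verdict.
The state is a dict: "clock": time; "q": joint angles; "dq": joint speeds; "joint_torque": joint torques, N m; "tool_pos": TCP position; "eef_rot": TCP orientation; "wrist_force": force on the tool from outside, world axes, zero at the start; "ft_torque": the same for the moment, N m; "opening": finger opening in m.
Only numpy, scipy, OpenCV 4.12 (cv2) and the standard library are available. Lean on these libraries where they do the work, as an engineer would, in place of code of your own. Each camera call takes 0.05 s, during which the arm holds its last target.

## Task

Slide the grey mortar cube along the bench, without lifting it, into the open hinged clamp and up against the fixed grey jaw, then swing the blue jaw fully shut on it. Take the red-handled locking pin from its stand and push it fully down through the two aligned holes until its collar sits on the blue plate. Then let go of the pin, squeeze the two upright lugs at the end of the clamp together with the gripper and finish while still holding that squeeze; leave the sample tin, the jar and the steel dish where they are.

Things in the scene. Friction and masses are not known exactly. Their poses are not given: they have to be found in the camera images.
- clamp: Hinged cube clamp fixed to the bench. Origin on the upright hinge axis (column radius 9 mm) at bench level, z up. Its x runs from the hinge along the shut jaws to pin hole and lugs; its y from the grey jaw to the side where the cube comes in. No floor: the cube slides on the bench. Seated cube: centre near x=43, y=-1 mm; free room for it along x from 9 to 78 mm
- jaw (a joint): Blue jaw, rad: 0 = shut (end stop), grows as it swings open, turning from clamp x towards clamp y; starts at 1.65..1.85. Stays where left (hinge friction 0.06 N m, no spring). Shut, in clamp axes, mm: wall x -11..87, y 26..34, z 3..45 (gap between jaws 52); pin plate x 85..119, y -14..14, z 24..34, above the grey plate
- jaw_push (a point): Point on the outer face of the blue jaw, a good place to push it shut: 70 mm along the jaw from the hinge, 34 mm off the hinge line on the outside, 22 mm above the bench; moves and turns with the jaw (its x along the jaw from the hinge, its y outward from the face)
- cube: Grey mortar test cube, 50 x 50 x 50 mm, loose on the bench, about 0.2 to 0.4 kg. Origin at the centre of its underside. Starts 95 to 145 mm from the clamp's hinge along clamp y, at clamp x 40 to 66 mm and turned at most 0.25 rad against the clamp
- pin: Locking pin, standing upright in the pin stand: steel shaft 10 mm dia., 28 mm long, nose tapered over the last 6 mm; above it a brass collar 22 mm dia., 3 mm thick, and a red round handle 14 mm dia., 32 mm tall. Origin at the centre of the lower tip, z up along the pin: collar underside at 28, handle from 31 to 63 mm. Mass about 60 g
- pin_stand: Grey block 60 x 60 x 34 mm, fixed to the bench, with an upright 13 mm through hole in the middle that holds the pin (collar on its top face, 34 mm above the bench). Origin at the centre of its underside
- pin_hole (a point): Mouth of the clamp's pin holes when the jaw is shut: centre of the hole, on the top face of the blue plate, 34 mm above the bench, at clamp x=102, y=0 mm. Holes 13 mm dia., mouths chamfered 2 mm; the lower hole is in the grey plate (z 12..22 mm). When home the pin's tip is 6 mm above the bench
- fixed_jaw: Grey fixed half (wall, pin plate and grey lug), same origin and axes as the clamp. mm: wall x -11..87, y -34..-26, 45 high, inner face y=-26; foot 8 high behind it, y -67..-33; pin plate x 85..119, y -14..14, z 12..22; end web x 78..88 up to y=-8
- fixed_lug (a point): Centre of the top of the grey upright lug, 66 mm above the bench; the lug is 20 mm (clamp x) by 12 mm (clamp y), centred at clamp x=136, y=-8 mm, free from z=22 to 66 mm
- moving_lug (a point): Centre of the top of the blue upright lug, 66 mm above the bench; 20 x 12 mm, carried by the moving jaw; when shut centred at clamp x=136, y=8 mm. Shut, the two lugs together measure 28 mm over their outer faces (4 mm gap between them)
- tin: Bystander: whitish metal sample tin, 59 mm dia., 38 mm tall. Origin at the centre of its underside
- jar: Bystander: clear sample jar with cream lid, 62 mm dia., 94 mm tall. Origin at the centre of its underside
- dish: Bystander: steel dish, 89 mm dia., 22 mm tall. Origin at the centre of its underside
Mind the look-alikes: they are no part of the job. Leave any green look-alike of the cube alone.

How it is judged:
On the way, in this order (a step that is already met when the one before it is completed fails the run):
1. the cube has been slid against the fixed jaw (its centre within 7 mm of its seat across the clamp) (y of cube in the frame of clamp between -0.008 and 0.006 m and x of cube in the frame of clamp between 0.03 and 0.058 m), for 0.1 s.
2. the blue jaw is shut on the cube (value of joint jaw below 0.04 rad and y of cube in the frame of clamp below 0.004 m), for 0.2 s.
3. the pin is through both holes, collar down on the blue plate (horizontal distance between pin and pin_hole below 0.004 m and z of pin in the frame of clamp below 0.009 m and angle between pin's own z axis and vertical below 0.2 rad and value of joint jaw below 0.04 rad), for 0.2 s.
At the end, for the whole second after the job is handed in: Cube flat on the bench, within 5 mm of its seat between the jaws; blue jaw shut (under 0.03 rad); pin upright through both holes, collar within 3 mm of the blue plate, let go; gripper squeezing the grey and the blue lug together, over 3 N on each, to the end (value of joint jaw below 0.03 rad and y of cube in the frame of clamp between -0.006 and 0.004 m and x of cube in the frame of clamp between 0.03 and 0.058 m and height (world z) of cube below 0.004 m and angle between the z axis of cube and the z axis of clamp, either way round below 0.1 rad and horizontal distance between pin and pin_hole below 0.004 m and z of pin in the frame of clamp below 0.009 m and angle between pin's own z axis and vertical below 0.2 rad and contact force between the fingers and pin below 0.3 N and contact force between the fingers and fixed_jaw above 3 N and contact force between the fingers and jaw above 3 N and horizontal distance between the grasp point and fixed_lug below 0.03 m); the arm keeps its last pose, push and grip.
It fails at once if the cube is lifted off the bench by more than 12 mm (height (world z) of cube above 0.012 m).
It fails at once if the sample tin is moved by more than 30 mm (distance of tin from where it was at the start of the episode above 0.03 m).
It fails at once if the jar is moved by more than 30 mm (distance of jar from where it was at the start of the episode above 0.03 m).
It fails at once if the steel dish is moved by more than 30 mm (distance of dish from where it was at the start of the episode above 0.03 m).
It also fails if it takes over 64 s, if anything falls off the work surface, if the arm or the gripper's body presses on something with over 40 N, if the wrist force passes 120 N, or if a joint passes its speed limit or range.

## Working session

There is one attempt and no reset: what is moved stays moved. The work goes in short steps, Python scripts to look and compute and a tool call to move; the robot and the scene stay as the last step left them, time stands still between calls to the robot, and variables do not carry over. Pictures are saved under pics/ and viewed, and the job is handed in when it is done.

Besides the shell and the picture viewer there is one more tool, called as name([rows], argument=value, ...), one row to a line, values as JSON. apply_moves: Moves the arm, as the interface text tells. Its arguments: {"type":"object","properties":{"series":{"type":"array","items":{"type":"array"}}},"required":["series"]}

```bash
mkdir -p pics; ls
python3 - <<'E'
from workcell import manip
import cv2,numpy as np
s=manip.get_state();print({k:np.round(v,3) for k,v in s.items()})
for n in("scene","top"):
    im,d=manip.snapshot(n);cv2.imwrite(f"pics/{n}0.png",im[:,:,::-1]);np.savez(f"{n}0.npz",im=im,d=d)
    c=manip.camera_model(n);print(n,{k:np.round(v,4).tolist() for k,v in c.items()})
    np.savez(f"{n}cam.npz",**c)
E
```

```text
pics
{'clock': np.float64(0.0), 'q': array([-1.317,  0.537, -0.004,  1.539,  0.003,  1.067, -0.071]), 'dq': array([-0.   , -0.001,  0.003, -0.001, -0.   , -0.001, -0.   ]), 'joint_torque': array([-1.0000e-03, -5.8341e+01,  1.0480e+00, -2.5911e+01,  1.2000e-02,
        1.0000e-02, -0.0000e+00]), 'tool_pos': array([0.204, 0.616, 0.23 ]), 'eef_rot': array([ 0.159,  0.987, -0.001, -0.   ]), 'wrist_force': array([-0.225,  0.201,  0.443]), 'ft_torque': array([0.057, 0.013, 0.014]), 'opening': np.float64(0.086)}
scene {'mtx': [[468.9844, 0.0, 259.2936], [0.0, 468.9844, 191.1681], [0.0, 0.0, 1.0]], 'dist_coeffs': [-0.0149, 0.0, 0.0, 0.0, 0.0], 'R': [[0.5769, -0.8168, 0.0069], [-0.5714, -0.4096, -0.7112], [0.5837, 0.4064, -0.703]], 't': [-0.331, 0.4185, 1.1441]}
top {'mtx': [[450.4196, 0.0, 250.605], [0.0, 450.4196, 192.6933], [0.0, 0.0, 1.0]], 'dist_coeffs': [-0.1514, 0.0, 0.0, 0.0, 0.0], 'R': [[0.0232, -0.9997, 0.0008], [-0.9946, -0.0232, -0.1015], [0.1014, 0.0015, -0.9948]], 't': [0.0026, 0.6149, 1.5484]}
```

View pics/scene0.png

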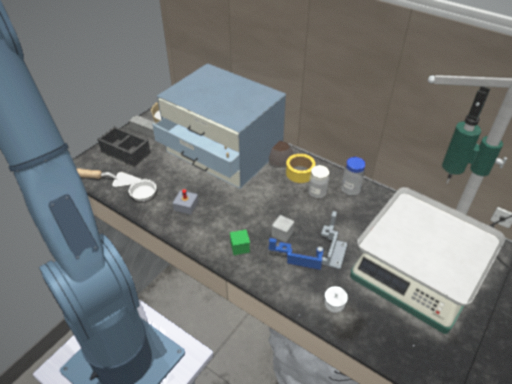

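View pics/top0.png

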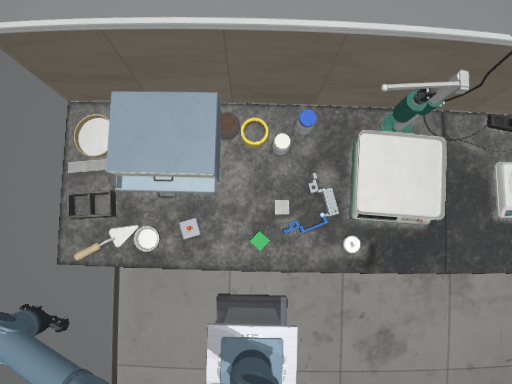

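```bash
cat > h.py <<'E'
import cv2,numpy as np
def load(n):
    a=np.load(n+"0.npz");c=np.load(n+"cam.npz");return a['im'],a['d'],c
def ray(c,uv):
    p=cv2.undistortPoints(np.array(uv,float).reshape(-1,1,2),c['mtx'],c['dist_coeffs']).reshape(-1,2)
    d=np.c_[p,np.ones(len(p))]
    R=c['R'];o=-R.T@c['t'];return o,d@R   # d world with unit optical depth
def onz(c,uv,z):
    o,d=ray(c,uv);return o+d*((z-o[2])/d[:,2])[:,None]
def proj(c,X):
    X=np.array(X,float).reshape(-1,3);return cv2.projectPoints(X,cv2.Rodrigues(c['R'])[0],c['t'],c['mtx'],c['dist_coeffs'])[0].reshape(-1,2)
def cloud(c,d):
    h,w=d.shape;u,v=np.meshgrid(np.arange(w),np.arange(h))
    o,r=ray(c,np.c_[u.ravel(),v.ravel()]);P=o+r*d.ravel()[:,None];P[d.ravel()==0]=np.nan
    return P.reshape(h,w,3)
E
python3 - <<'E'
from h import *
for n,(x0,y0,w,h) in dict(top=(240,160,120,100),scene=(220,200,150,120)).items():
    im,d,c=load(n);cr=im[y0:y0+h,x0:x0+w,::-1];cv2.imwrite(f"pics/{n}crop.png",cv2.resize(cr,None,fx=5.3 if n=='scene' else 6,fy=5.3 if n=='scene' else 6,interpolation=cv2.INTER_CUBIC)[:600,:800])
im,d,c=load("top");P=cloud(c,d)
print(np.round(np.array([P[207,282],P[241,260],P[229,190],P[244,352],P[238,147],P[143,282],P[118,307],P[240,300],P[202,330]]),3))
E
```

```text
[[ 0.565 -0.093  0.052]
 [ 0.447 -0.019  0.051]
 [ 0.482  0.224  0.046]
 [ 0.443 -0.339  0.045]
 [ 0.447  0.383  0.002]
 [ 0.78  -0.086  0.1  ]
 [ 0.866 -0.169  0.114]
 [ 0.453 -0.162  0.   ]
 [ 0.591 -0.268  0.004]]
```

View pics/topcrop.png

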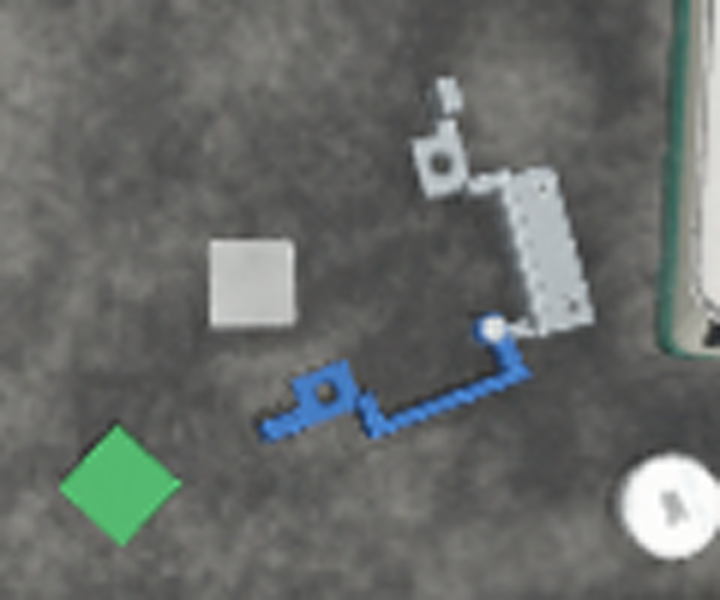

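View pics/scenecrop.png

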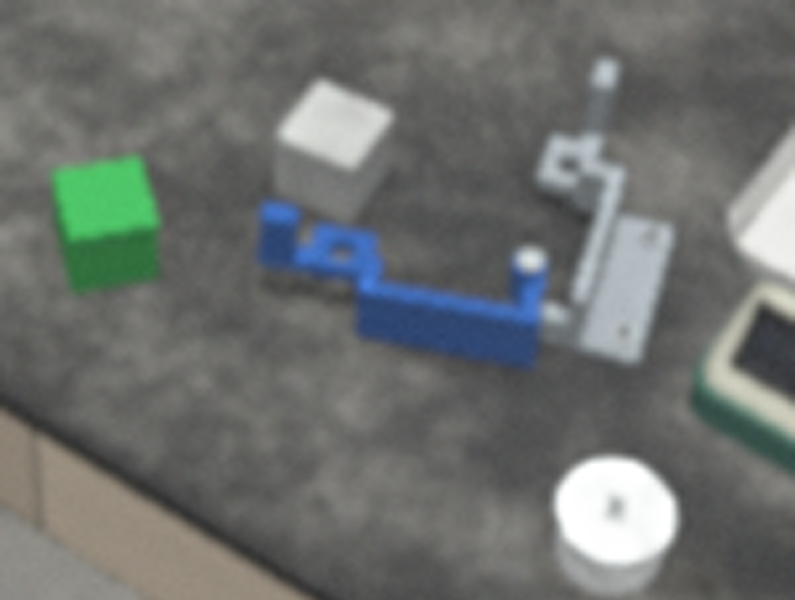

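Run:
```python
from h import *
T=load("top")[2];S=load("scene")[2]
def tc(x,y):return ((x+.5)/6-.5+240,(y+.5)/6-.5+160)
def sc(x,y):return ((x+.5)/5.3-.5+220,(y+.5)/5.3-.5+200)
def tri(a,b):
    (o1,d1),(o2,d2)=ray(T,[a]),ray(S,[b]);d1=d1[0];d2=d2[0]
    A=np.c_[d1,-d2];s=np.linalg.lstsq(A,o2-o1,rcond=None)[0];p,q=o1+s[0]*d1,o2+s[1]*d2
    return np.round((p+q)/2,4),np.round(np.linalg.norm(p-q),4)
print("hinge top",tri(tc(491,328),sc(529,260)))
print("hole",tri(tc(441,162),sc(568,163)),onz(T,[tc(441,162)],.022))
print("lug",tri(tc(447,92),sc(606,68)))
print("bhole",tri(tc(325,393),sc(340,248)),onz(T,[tc(325,393)],.034))
print("cube c",onz(T,[tc(252,283)],.05),onz(T,[tc(209,241),tc(293,241),tc(296,326),tc(210,327)],.05))
print("pin top",onz(T,[(189.5,228.5)],.069))
im,d,c=load("top")
cv2.imwrite("pics/pincrop.png",cv2.resize(im[200:260,70:230,::-1],None,fx=5,fy=5,interpolation=cv2.INTER_CUBIC))
from workcell import manip
m=manip.camera_model("wrist");st=manip.get_state()
from scipy.spatial.transform import Rotation as Ro
Rt=Ro.from_quat(st['eef_rot']).as_matrix();o=-m['R'].T@m['t']
print("wrist cam in tool",Rt.T@(o-st['tool_pos']),"\n",np.round(Rt.T@m['R'].T,3),m['mtx'],m['dist_coeffs'])
```

```text
hinge top (array([ 0.5434, -0.2294,  0.0548]), np.float64(0.0005))
hole (array([ 0.642 , -0.203 ,  0.0229]), np.float64(0.0018)) [[ 0.64257913 -0.20387046  0.022     ]]
lug (array([ 0.6776, -0.2005,  0.0698]), np.float64(0.0003))
bhole (array([ 0.5044, -0.1356,  0.0365]), np.float64(0.0003)) [[ 0.50455987 -0.13593745  0.034     ]]
cube c [[ 0.56646292 -0.09129291  0.05      ]] [[ 0.5901807  -0.0660526   0.05      ]
 [ 0.59129552 -0.1145893   0.05      ]
 [ 0.54222626 -0.11708056  0.05      ]
 [ 0.54054664 -0.06753974  0.05      ]]
pin top [[0.48339705 0.22221805 0.069     ]]
wrist cam in tool [ 8.32368631e-02  6.31979651e-05 -1.42340032e-01] 
 [[-0.    -0.947 -0.322]
 [ 1.    -0.     0.   ]
 [-0.    -0.322  0.947]] [[318.32114339   0.         258.74713253]
 [  0.         318.32114339 192.36613509]
 [  0.           0.           1.        ]] [-0.04192036  0.          0.          0.          0.        ]
```

View pics/pincrop.png

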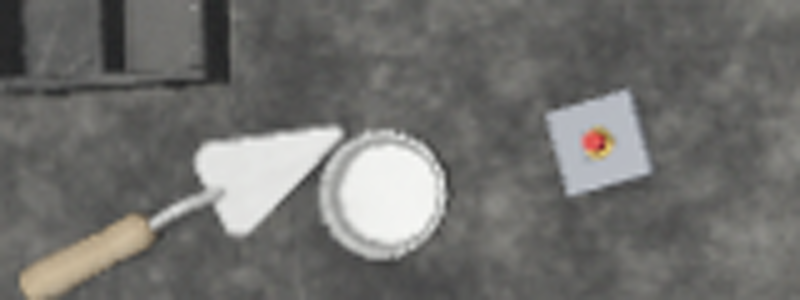

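```bash
cat >> h.py <<'E'
from scipy.spatial.transform import Rotation as Ro
def go(x,y,z,yaw=None):
    """needed tool-frame shift cm & turn deg about tool z (yaw = world angle of tool y)"""
    from workcell import manip
    s=manip.get_state();R=Ro.from_quat(s['eef_rot']).as_matrix();p=s['tool_pos']
    d=R.T@(np.array([x,y,z])-p)*100
    ya=np.arctan2(R[1,1],R[0,1]);print("t",round(float(s['clock']),2),"pos",np.round(p,4),"yaw",round(ya,3),"tilt",np.round(R[:2,2],3),"F",np.round(s['wrist_force'],1),"op",round(float(s['opening']),4))
    print("shift cm",np.round(d,2),"turn z deg",None if yaw is None else round(-np.degrees((yaw-ya+np.pi)%(2*np.pi)-np.pi),1))
E
python3 -c "
from h import *
go(.5665,-.0913,.2,.03)"
```

```text
t 0.1 pos [0.2042 0.6165 0.2305] yaw 1.251 tilt [-0.    -0.002] F [ 0.   0.7 -0.8] op 0.0853
shift cm [-56.64 -55.8    3.15] turn z deg 70.0
```

apply_moves([
  [100,[0,0,0],[0,0,7]],
  [100,[0,0,0],[0,0,7]],
  [100,[0,0,0],[0,0,7]],
  [100,[0,0,0],[0,0,7]],
  [100,[0,0,0],[0,0,7]],
  [100,[0,0,0],[0,0,7]],
  [100,[0,0,0],[0,0,7]],
  [100,[0,0,0],[0,0,7]],
])

```text
clock: 0.77
tool_pos: [0.2042, 0.6167, 0.2308]
eef_rot: [0.606, 0.795, -0.0, 0.0]
wrist_force: [0.7, -0.6, -0.1]
opening: 0.0855
```

```bash
python3 -c "
from h import *
go(.5665,-.0913,.2,.03)"
```

```text
t 0.77 pos [0.2042 0.6167 0.2308] yaw 0.268 tilt [-0.    -0.001] F [ 0.7 -0.6 -0.1] op 0.0855
shift cm [-77.85  16.22   3.14] turn z deg 13.6
```

apply_moves([
  [100,[0,0,0],[0,0,7]],
  [100,[0,0,0],[0,0,6.6]],
  [100,[-3.6,1.7,0],[0,0,0]],
  [100,[-3.6,1.7,0],[0,0,0]],
  [100,[-3.6,1.7,0],[0,0,0]],
  [100,[-3.6,1.7,0],[0,0,0]],
  [100,[-3.6,1.7,0],[0,0,0]],
  [100,[-3.6,1.7,0],[0,0,0]],
])

```text
clock: 1.43
tool_pos: [0.3144, 0.4029, 0.231]
eef_rot: [0.694, 0.72, -0.0, 0.0]
wrist_force: [1.0, 0.6, 0.4]
opening: 0.0856
```

apply_moves([
  [100,[-3.6,1.7,0],[0,0,0]],
  [100,[-3.6,1.7,0],[0,0,0]],
  [100,[-3.6,1.7,0],[0,0,0]],
  [100,[-3.6,1.7,0],[0,0,0]],
  [100,[-3.6,1.7,0],[0,0,0]],
  [100,[-3.6,1.7,0],[0,0,0]],
  [100,[-3.6,1.7,0],[0,0,0]],
  [100,[-3.6,1.7,0],[0,0,0]],
])

```text
clock: 2.1
tool_pos: [0.4607, 0.1202, 0.2313]
eef_rot: [0.694, 0.72, 0.0, -0.0]
wrist_force: [0.0, 0.8, -0.8]
opening: 0.085
```

```bash
python3 -c "
from h import *
go(.5665,-.0913,.2,.03)"
```

```text
t 2.1 pos [0.4607 0.1202 0.2313] yaw 0.037 tilt [-0.  0.] F [ 0.   0.8 -0.8] op 0.085
shift cm [-21.52   9.8    3.12] turn z deg 0.4
```

apply_moves([
  [100,[-3.6,1.65,0],[0,0,0]],
  [100,[-3.6,1.65,0],[0,0,0]],
  [100,[-3.6,1.65,0],[0,0,0]],
  [100,[-3.6,1.65,0.5],[0,0,0]],
  [100,[-3.6,1.65,0.5],[0,0,0]],
  [100,[-3.6,1.65,0.5],[0,0,0]],
  [100,[0,0,0],[0,0,0]],
  [100,[0,0,0],[0,0,0]],
])

```text
clock: 2.77
tool_pos: [0.567, -0.0933, 0.2156]
eef_rot: [0.696, 0.718, -0.001, 0.0]
wrist_force: [0.1, 1.5, -0.3]
opening: 0.0856
```

```bash
cat >> h.py <<'E'
def wrist(name):
    from workcell import manip
    c=manip.camera_model("wrist");im,d=manip.snapshot("wrist")
    np.savez(name+"cam.npz",**c);np.savez(name+"0.npz",im=im,d=d)
    cv2.imwrite(f"pics/{name}.png",cv2.resize(im[:,:,::-1],(800,600),interpolation=cv2.INTER_CUBIC))
E
python3 -c "
from h import *
go(.5665,-.0913,.2,.03)
wrist('w1')"
```

```text
t 2.77 pos [ 0.567  -0.0933  0.2156] yaw 0.031 tilt [-0.001 -0.002] F [ 0.1  1.5 -0.3] op 0.0856
shift cm [ 0.21 -0.04  1.56] turn z deg 0.1
```

View pics/w1.png

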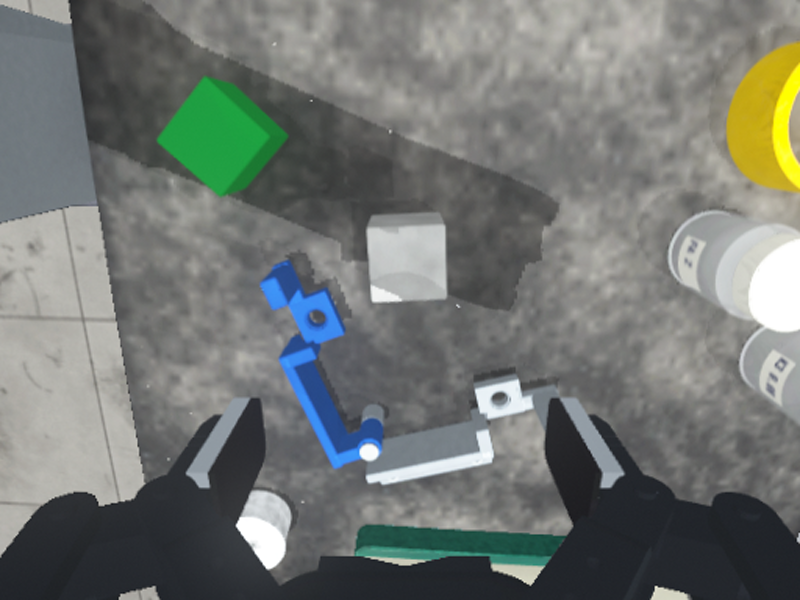

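Run:
```python
from h import *
im,d,c=load("w1");P=cloud(c,d)
k=1.5625
def px(x,y):return ((x+.5)/k-.5,(y+.5)/k-.5)
m=((P[...,2]>.044)&(P[...,2]<.056)).astype(np.uint8)
x0,y0,x1,y1=[int(v/k) for v in (355,215,460,310)];mm=np.zeros_like(m);mm[y0:y1,x0:x1]=m[y0:y1,x0:x1]
ys,xs=np.nonzero(mm);Q=P[ys,xs];print("cube z",np.median(Q[:,2]))
W=onz(c,np.c_[xs,ys],.05)[:,:2]
r=cv2.minAreaRect((W*1000).astype(np.float32));print("rect",r, "mean",W.mean(0))
print("corners",onz(c,[px(368,226),px(446,225),px(447,299),px(371,302)],.05))
print("hole",onz(c,[px(500,398)],.022),"bhole",onz(c,[px(317,317)],.034),"hinge",onz(c,[px(369,451)],.055))
for (a,b,w,h,n) in ((470,350,130,90,'c1'),(250,250,130,220,'c2'),(350,390,160,110,'c3')):
    a,b,w,h=[int(v/k) for v in(a,b,w,h)];f=min(800/w,600/h);f=int(f)
    print(n,a,b,f);cv2.imwrite(f"pics/{n}.png",cv2.resize(im[b:b+h,a:a+w,::-1],None,fx=f,fy=f,interpolation=cv2.INTER_CUBIC))
```

```text
cube z 0.04970622151802093
rect ((567.7988891601562, -90.31753540039062), (49.686805725097656, 50.630279541015625), 4.40469217300415) mean [ 0.56783786 -0.08979924]
corners [[ 0.54288515 -0.06659717  0.05      ]
 [ 0.59140144 -0.06444795  0.05      ]
 [ 0.5948444  -0.11296498  0.05      ]
 [ 0.54523438 -0.11660479  0.05      ]]
hole [[ 0.64301391 -0.20104673  0.022     ]] bhole [[ 0.50669547 -0.1343896   0.034     ]] hinge [[ 0.54505659 -0.22851096  0.055     ]]
c1 300 224 9
c2 160 160 4
c3 224 249 7
```

View pics/c1.png

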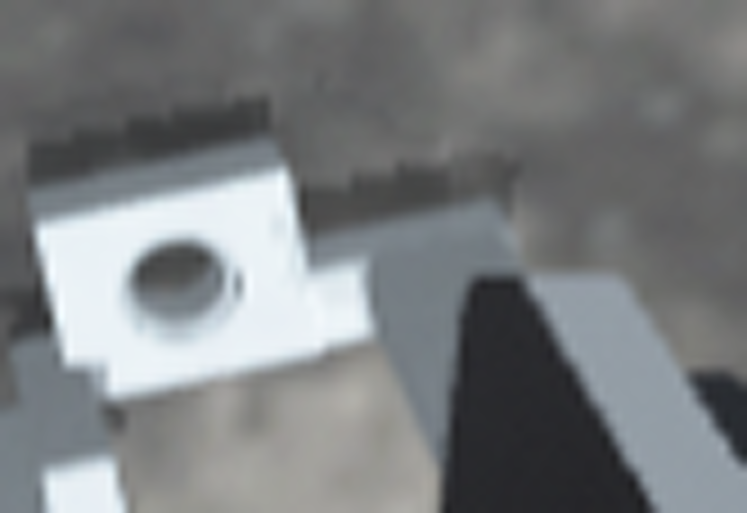

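View pics/c3.png

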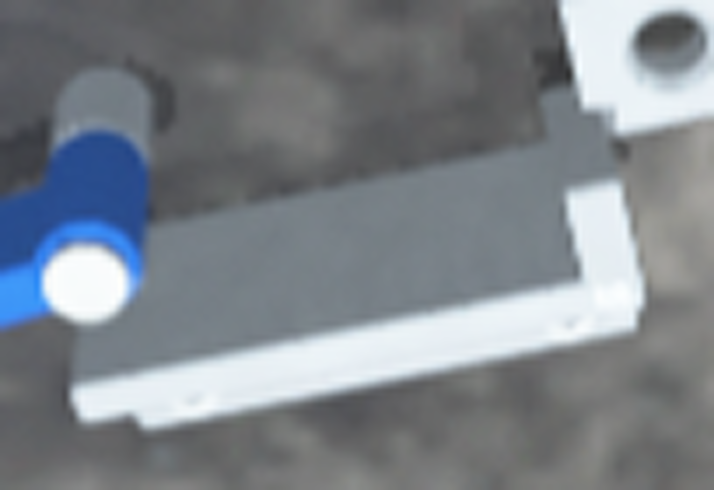

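```bash
python3 -c "
from h import *
go(.567,-.0825,.012,.065)"
```

```text
t 2.82 pos [ 0.5668 -0.0909  0.2157] yaw 0.035 tilt [-0.001 -0.   ] F [0.6 0.3 1.2] op 0.0854
shift cm [ 0.84  0.07 20.37] turn z deg -1.7
```

apply_moves([
  [80,[0.8,0,3],[0,0,-1.7]],
  [80,[0,0,3.5],[0,0,0]],
  [80,[0,0,3.5],[0,0,0]],
  [80,[0,0,3.5],[0,0,0]],
  [80,[0,0,3],[0,0,0]],
  [80,[0,0,2],[0,0,0]],
  [80,[0,0,1],[0,0,0]],
  [80,[0,0,0],[0,0,0]],
])

```text
clock: 3.48
tool_pos: [0.5653, -0.0803, 0.0195]
eef_rot: [0.683, 0.731, -0.001, -0.002]
wrist_force: [0.3, -0.2, 0.2]
opening: 0.068
```

```bash
python3 -c "
from h import *
go(.567,-.0825,.012,.065)
wrist('w2')"
```

```text
t 3.48 pos [ 0.5653 -0.0803  0.0195] yaw 0.068 tilt [-0.004  0.001] F [ 0.3 -0.2  0.2] op 0.068
shift cm [-0.23  0.16  0.75] turn z deg 0.2
```

View pics/w2.png

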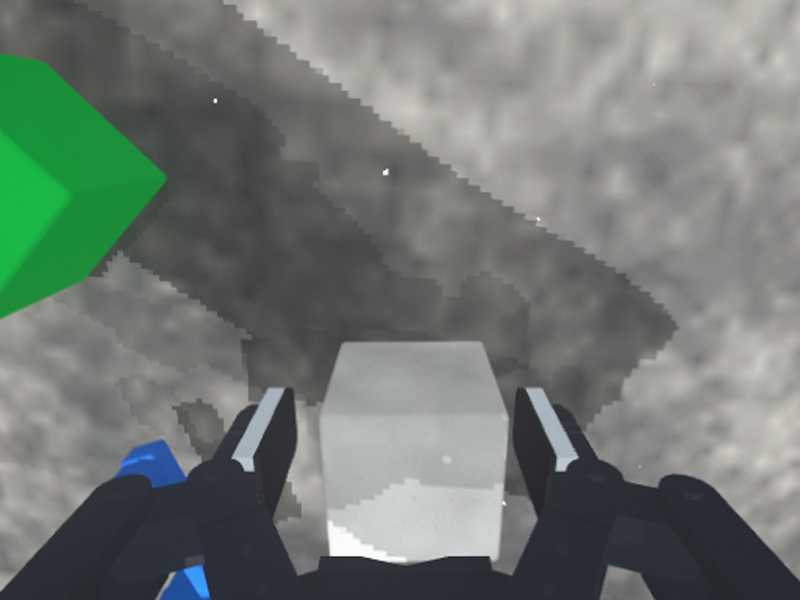

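apply_moves([
  [80,[0,0.2,0.6],[0,0,0]],
  [60,[0,0,0],[0,0,0]],
  [50,[0,0,0],[0,0,0]],
  [50,[0,0,0],[0,0,0]],
  [50,[0,0,0],[0,0,0]],
  [50,[0,0,0],[0,0,0]],
  [50,[0,0,0],[0,0,0]],
  [50,[0,0,0],[0,0,0]],
])

```text
clock: 4.2
tool_pos: [0.5699, -0.082, 0.0165]
eef_rot: [0.683, 0.73, 0.001, 0.001]
wrist_force: [-1.2, 1.3, 7.7]
opening: 0.049
```

```bash
python3 -c "
from h import *
go(.567,-.0825,.012,.268)"
```

```text
t 4.2 pos [ 0.5699 -0.082   0.0165] yaw 0.066 tilt [0.002 0.   ] F [-1.2  1.3  7.7] op 0.049
shift cm [-0.03 -0.29  0.44] turn z deg -11.6
```

apply_moves([
  [50,[0,0,0],[0,0,-4]],
  [50,[0,0,0],[0,0,-4]],
  [50,[0,0,0],[0,0,-3.5]],
  [50,[-1.2,0,0],[0,0,0]],
  [50,[-1.2,0,0],[0,0,0]],
  [50,[-1.2,0,0],[0,0,0]],
  [50,[-1.2,0,0],[0,0,0]],
  [50,[-1.0,0,0],[0,0,0]],
])

```text
clock: 4.87
tool_pos: [0.5853, -0.1374, 0.0165]
eef_rot: [0.607, 0.795, 0.001, 0.0]
wrist_force: [-0.6, 5.9, 8.1]
opening: 0.0487
```

```bash
cat >> h.py <<'E'
H=np.array([.5445,-.229]);YW=.268
def cl(p):
    d=np.asarray(p)[:2]-H;c,s=np.cos(YW),np.sin(YW);return np.round(np.array([c*d[0]+s*d[1],-s*d[0]+c*d[1]])*1000,1)
def wc(x,y):
    c,s=np.cos(YW),np.sin(YW);return H+np.array([c*x-s*y,s*x+c*y])/1000
E
python3 -c "
from h import *
x,y=wc(46,38);go(x,y,.0135,YW)
from workcell import manip
print(cl(manip.get_state()['tool_pos']))
wrist('w3')"
```

```text
t 4.87 pos [ 0.5853 -0.1374  0.0165] yaw 0.267 tilt [0.002 0.002] F [-0.6  5.9  8.1] op 0.0487
shift cm [-3.96 -1.76  0.29] turn z deg -0.0
[63.6 77.6]
```

View pics/w3.png

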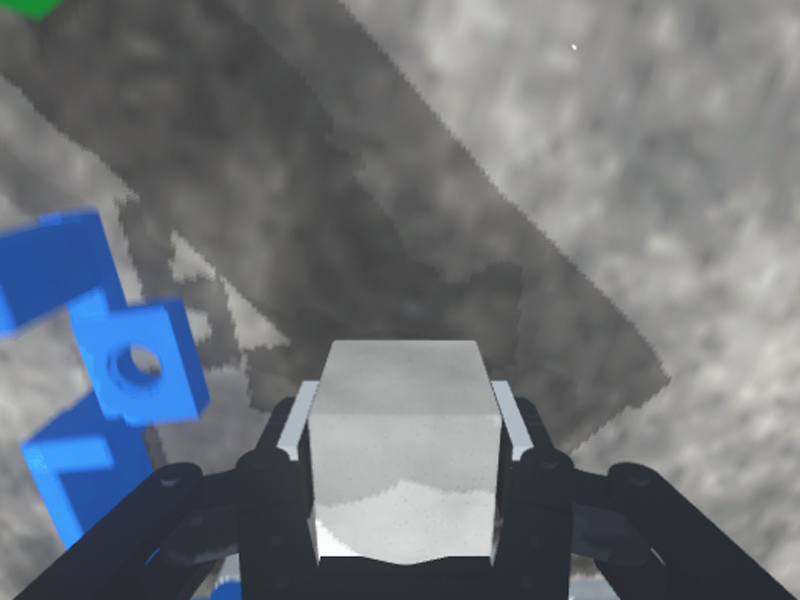

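apply_moves([
  [50,[-0.7,-0.3,0],[0,0,0]],
  [50,[-0.7,-0.3,0],[0,0,0]],
  [50,[-0.7,-0.3,0],[0,0,0]],
  [50,[-0.7,-0.3,0],[0,0,0]],
  [50,[-0.6,-0.3,0],[0,0,0]],
  [50,[-0.5,-0.2,0],[0,0,0]],
  [50,[0,0,0],[0,0,0]],
  [60,[0,0,0],[0,0,0]],
])

```text
clock: 5.58
tool_pos: [0.5785, -0.1802, 0.0159]
eef_rot: [0.607, 0.795, 0.0, 0.001]
wrist_force: [1.0, -0.1, 0.5]
opening: 0.0512
```

apply_moves([
  [68,[0,0,0],[0,0,0]],
  [68,[0,0,0],[0,0,0]],
  [68,[0,0,-2],[0,0,0]],
  [68,[0,0,-4],[0,0,0]],
  [0,[2,0,-3],[0,0,0]],
  [0,[4,0,0],[0,0,0]],
  [0,[0,0,0],[0,0,0]],
  [0,[0,0,0],[0,0,0]],
])

```text
clock: 6.25
tool_pos: [0.562, -0.1189, 0.1053]
eef_rot: [0.605, 0.796, 0.001, -0.001]
wrist_force: [0.0, -1.2, -0.4]
opening: 0.0098
```

```bash
python3 -c "
from h import *
x,y=wc(46,38);go(x,y,.0135,YW)
from workcell import manip
print(cl(manip.get_state()['tool_pos']))
wrist('w4')"
```

```text
t 6.25 pos [ 0.562  -0.1189  0.1053] yaw 0.271 tilt [-0.001  0.002] F [ 0.  -1.2 -0.4] op 0.0098
shift cm [-6.37 -0.02  9.16] turn z deg 0.2
[ 46.  101.5]
```

View pics/w4.png

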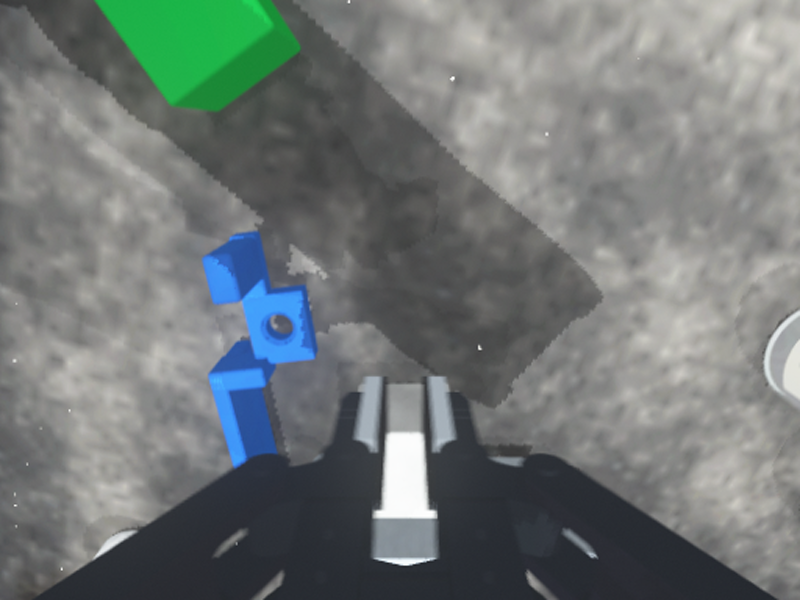

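apply_moves([
  [0,[0,0,3],[0,0,0]],
  [0,[0,0,3],[0,0,0]],
  [0,[0,0,2.5],[0,0,0]],
  [0,[0,0,0.5],[0,0,0]],
  [0,[-1.2,0,0],[0,0,0]],
  [0,[-1.2,0,0],[0,0,0]],
  [0,[-0.8,0,0],[0,0,0]],
  [0,[-0.8,0,0],[0,0,0]],
])

```text
clock: 6.97
tool_pos: [0.5741, -0.1633, 0.017]
eef_rot: [0.608, 0.794, 0.0, 0.001]
wrist_force: [-0.4, 1.7, 2.0]
opening: 0.0
```

```bash
python3 -c "
from h import *
x,y=wc(44,36);go(x,y,.0135,YW)
from workcell import manip
print(cl(manip.get_state()['tool_pos']))
wrist('w5')"
```

```text
t 6.97 pos [ 0.5741 -0.1633  0.017 ] yaw 0.265 tilt [ 0.003 -0.001] F [-0.4  1.7  2. ] op 0.0
shift cm [-1.96 -0.19  0.35] turn z deg -0.2
[46.  55.6]
```

View pics/w5.png

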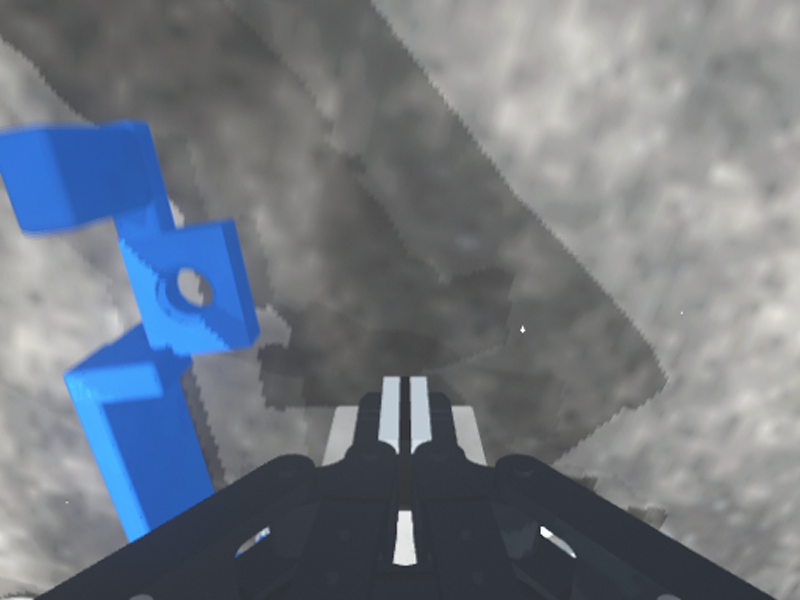

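apply_moves([
  [0,[-0.4,0,0],[0,0,0]],
  [0,[-0.4,0,0],[0,0,0]],
  [0,[-0.4,0,0],[0,0,0]],
  [0,[-0.3,0,0],[0,0,0]],
  [0,[-0.3,0,0],[0,0,0]],
  [0,[0,0,0],[0,0,0]],
  [0,[0,0,0],[0,0,0]],
  [0,[0,0,0],[0,0,0]],
])

```text
clock: 7.68
tool_pos: [0.5775, -0.1785, 0.0152]
eef_rot: [0.607, 0.795, -0.0, 0.0]
wrist_force: [0.3, -0.6, -0.2]
opening: 0.0
```

```bash
python3 -c "
from h import *
x,y=wc(44,36);go(x,y,.0135,YW)
from workcell import manip
print(cl(manip.get_state()['tool_pos']))
im,d=manip.snapshot('top');cv2.imwrite('pics/t2.png',cv2.resize(im[160:260,240:360,::-1],None,fx=6,fy=6,interpolation=cv2.INTER_CUBIC))"
```

```text
t 7.68 pos [ 0.5775 -0.1785  0.0152] yaw 0.267 tilt [-0. -0.] F [ 0.3 -0.6 -0.2] op 0.0
shift cm [-0.39 -0.12  0.17] turn z deg -0.1
[45.2 39.9]
```

View pics/t2.png

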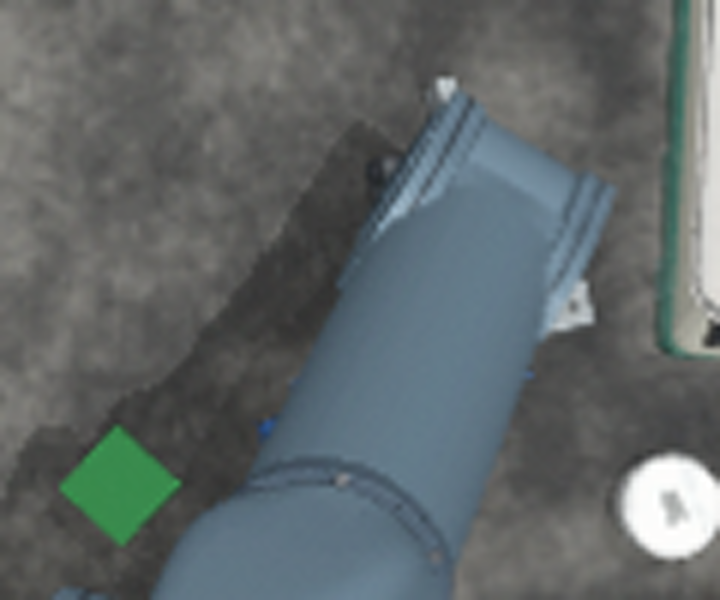

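apply_moves([
  [0,[-0.2,0,0],[0,0,0]],
  [0,[-0.2,0,0],[0,0,0]],
  [0,[-0.2,0,0],[0,0,0]],
  [0,[0,0,0],[0,0,0]],
  [0,[0,0,0],[0,0,0]],
  [0,[0,0,0],[0,0,0]],
  [0,[0,0,0],[0,0,0]],
  [0,[0,0,0],[0,0,0]],
])

```text
clock: 8.4
tool_pos: [0.5792, -0.1841, 0.0154]
eef_rot: [0.607, 0.795, -0.0, 0.0]
wrist_force: [0.4, -0.6, 0.7]
opening: -0.0002
```

```bash
python3 -c "
from h import *
x,y=wc(44,36);go(x,y,.0135,YW)
from workcell import manip
print(cl(manip.get_state()['tool_pos']))
"
```

```text
t 8.4 pos [ 0.5792 -0.1841  0.0154] yaw 0.267 tilt [ 0. -0.] F [ 0.4 -0.6  0.7] op -0.0002
shift cm [ 0.19 -0.14  0.19] turn z deg -0.1
[45.4 34.1]
```

apply_moves([
  [0,[-0.15,0,0],[0,0,0]],
  [0,[-0.15,0,0],[0,0,0]],
  [0,[0,0,0],[0,0,0]],
  [0,[0,0,0],[0,0,0]],
  [0,[0,0,0],[0,0,0]],
  [0,[0,0,0],[0,0,0]],
  [0,[0,0,0],[0,0,0]],
  [0,[0,0,0],[0,0,0]],
])

```text
clock: 9.07
tool_pos: [0.5795, -0.1854, 0.0152]
eef_rot: [0.607, 0.795, 0.0, -0.001]
wrist_force: [-2.0, 4.9, 3.3]
opening: 0.0
```

```bash
python3 -c "
from h import *
x,y=wc(44,36);go(x,y,.0135,YW)
from workcell import manip
print(cl(manip.get_state()['tool_pos']))
wrist('w6')"
```

```text
t 9.07 pos [ 0.5795 -0.1854  0.0152] yaw 0.267 tilt [-0.001  0.002] F [-2.   4.9  3.3] op 0.0
shift cm [ 0.33 -0.13  0.17] turn z deg -0.0
[45.3 32.7]
```

View pics/w6.png

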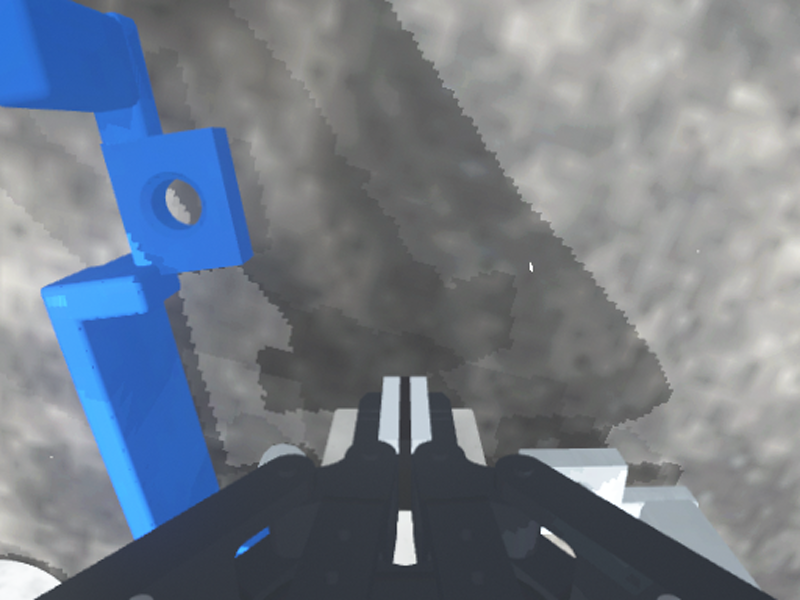

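apply_moves([
  [0,[2.5,0,0],[0,0,0]],
  [0,[0.4,0,-3.5],[0,0,0]],
  [0,[0,0,-3.5],[0,0,0]],
  [0,[0,0,-2],[0,0,0]],
  [0,[0,-3.7,0],[0,0,0]],
  [0,[0,-3.7,0],[0,0,0]],
  [0,[0,-3.7,0],[0,0,0]],
  [0,[0,0,0],[0,0,-7]],
])

```text
clock: 9.78
tool_pos: [0.4567, -0.1909, 0.1047]
eef_rot: [0.56, 0.828, -0.002, -0.003]
wrist_force: [-1.4, -0.6, -1.6]
opening: -0.0001
```

```bash
python3 -c "
from h import *
x,y=wc(-65.6,61.5);go(x,y,.015,YW+.138)
wrist('w7')"
```

```text
t 9.78 pos [ 0.4567 -0.1909  0.1047] yaw 0.382 tilt [-0.007 -0.   ] F [-1.4 -0.6 -1.6] op -0.0001
shift cm [0.03 0.97 8.96] turn z deg -1.4
```

View pics/w7.png

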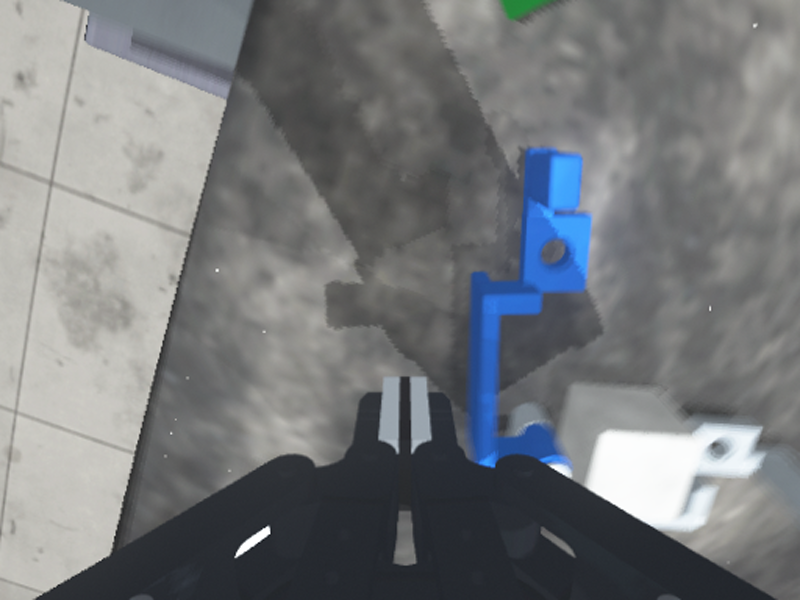

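apply_moves([
  [0,[0,0,3],[0,0,-1]],
  [0,[0,0,3],[0,0,0]],
  [0,[0,0,2.5],[0,0,0]],
  [0,[0,0,0.5],[0,0,0]],
  [0,[0,0,0],[0,0,0]],
  [0,[0,0,0],[0,0,0]],
  [0,[0,0,0],[0,0,0]],
  [0,[0,0,0],[0,0,0]],
])

```text
clock: 10.5
tool_pos: [0.4666, -0.1886, 0.0167]
eef_rot: [0.55, 0.835, 0.0, 0.001]
wrist_force: [-0.1, 0.5, -0.5]
opening: -0.0003
```

```bash
python3 -c "
from h import *
x,y=wc(-65.6,61.5);go(x,y,.015,YW+.138)
wrist('w8')"
```

```text
t 10.5 pos [ 0.4666 -0.1886  0.0167] yaw 0.406 tilt [ 0.003 -0.001] F [-0.1  0.5 -0.5] op -0.0003
shift cm [ 0.21 -0.09  0.17] turn z deg 0.0
```

View pics/w8.png

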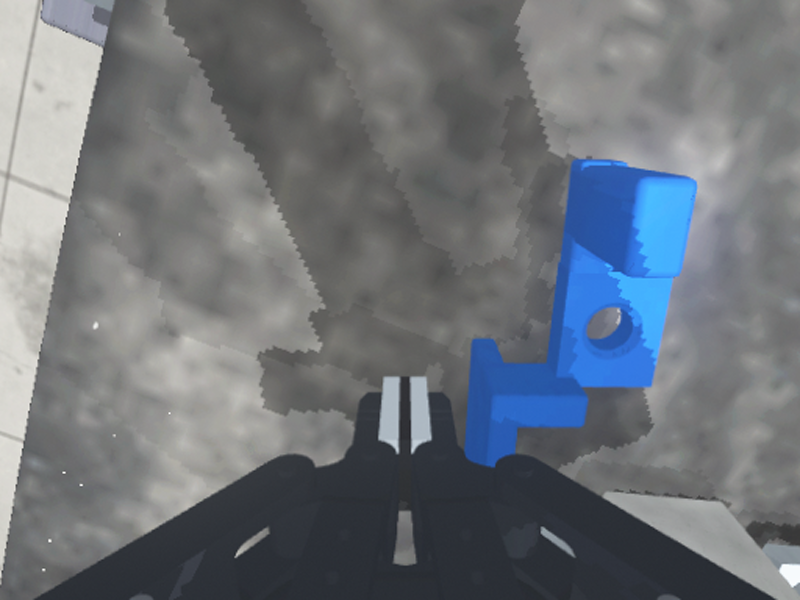

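apply_moves([
  [0,[0,0.8,0],[0,0,0]],
  [0,[0.54,0.89,0],[0,0,7]],
  [0,[0.54,0.89,0],[0,0,7]],
  [0,[0.54,0.89,0],[0,0,7]],
  [0,[0.54,0.89,0],[0,0,7]],
  [0,[0.54,0.89,0],[0,0,7]],
  [0,[0.54,0.89,0],[0,0,7]],
  [0,[0.54,0.89,0],[0,0,7]],
])

```text
clock: 11.22
tool_pos: [0.5324, -0.1447, 0.0157]
eef_rot: [0.848, 0.53, 0.0, -0.0]
wrist_force: [-1.5, -0.8, 0.2]
opening: 0.0001
```

```bash
python3 -c "
from h import *
t=1.709-np.radians(49);x,y=wc(70*np.cos(t)-48.5*np.sin(t),70*np.sin(t)+48.5*np.cos(t)) if 0 else wc(70*np.cos(t)-48.5*np.sin(t),70*np.sin(t)+48.5*np.cos(t));go(x,y,.015,YW+t-np.pi/2)
wrist('w9')"
```

```text
t 11.22 pos [ 0.5324 -0.1447  0.0157] yaw -0.454 tilt [0.    0.001] F [-1.5 -0.8  0.2] op 0.0001
shift cm [-0.07 -0.1   0.07] turn z deg -0.3
```

View pics/w9.png

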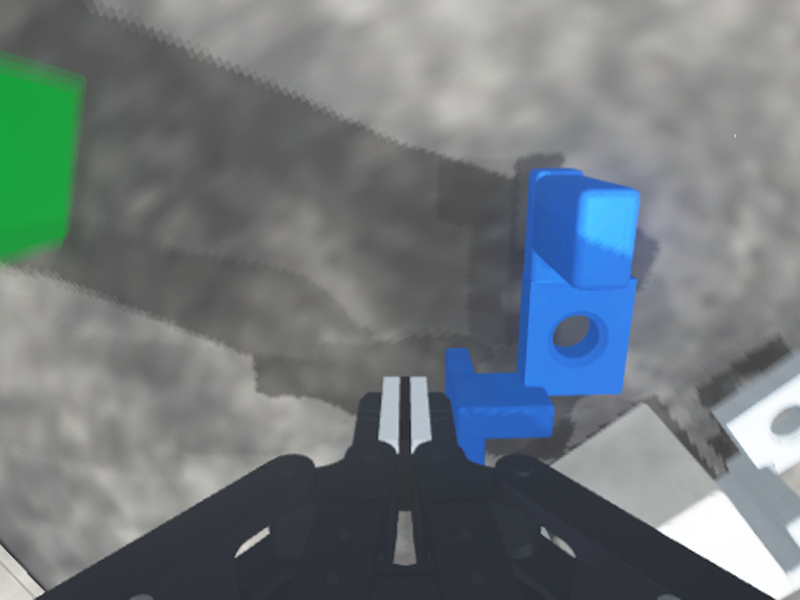

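apply_moves([
  [0,[0.54,0.89,0],[0,0,7]],
  [0,[0.54,0.89,0],[0,0,7]],
  [0,[0.54,0.89,0],[0,0,7]],
  [0,[0.54,0.89,0],[0,0,7]],
  [0,[0.54,0.89,0],[0,0,7]],
  [0,[0.54,0.89,0],[0,0,7]],
  [0,[0.27,0.43,0],[0,0,3.4]],
  [0,[0,0,0],[0,0,0]],
])

```text
clock: 11.93
tool_pos: [0.5967, -0.1616, 0.0155]
eef_rot: [0.986, 0.165, 0.0, 0.0]
wrist_force: [-0.6, -1.1, -0.2]
opening: -0.0001
```

```bash
python3 -c "
from h import *
x,y=wc(70,48.5);go(x,y,.015,YW-np.pi/2)
wrist('w10')"
```

```text
t 11.93 pos [ 0.5967 -0.1616  0.0155] yaw -1.24 tilt [ 0.001 -0.001] F [-0.6 -1.1 -0.2] op -0.0001
shift cm [0.16 0.28 0.05] turn z deg 3.6
```

View pics/w10.png

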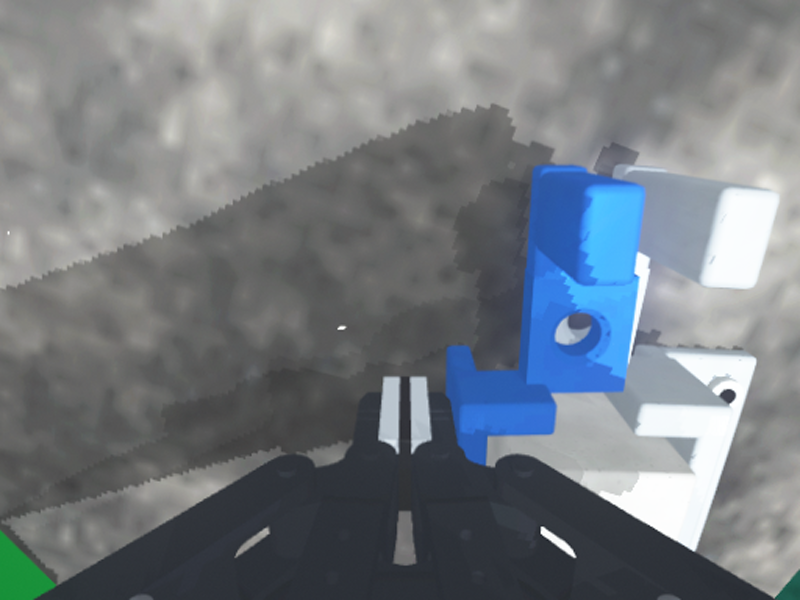

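apply_moves([
  [0,[0.15,0.25,0],[0,0,2]],
  [0,[0.1,0.2,0],[0,0,1.6]],
  [0,[0,0.2,0],[0,0,0]],
  [0,[0,0.2,0],[0,0,0]],
  [0,[0,0,0],[0,0,0]],
  [0,[0,0,0],[0,0,0]],
  [0,[0,0,0],[0,0,0]],
  [0,[0,0,0],[0,0,0]],
])

```text
clock: 12.65
tool_pos: [0.5999, -0.1664, 0.0153]
eef_rot: [0.991, 0.135, -0.0, -0.002]
wrist_force: [-1.0, 6.3, 4.5]
opening: 0.0001
```

```bash
python3 -c "
from h import *
x,y=wc(70,48.5);go(x,y,.015,YW-np.pi/2)
wrist('w11')"
```

```text
t 12.65 pos [ 0.5999 -0.1664  0.0153] yaw -1.301 tilt [-0.001  0.004] F [-1.   6.3  4.5] op 0.0001
shift cm [-0.   -0.28  0.03] turn z deg 0.1
```

View pics/w11.png

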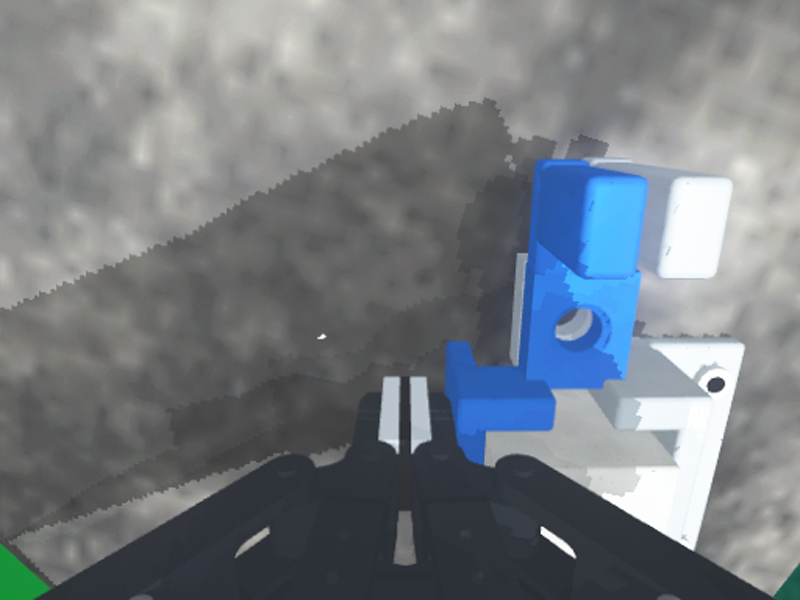

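apply_moves([
  [0,[0,-2,0],[0,0,0]],
  [0,[0,-1,-3.5],[0,0,0]],
  [0,[0,0,-4],[0,0,0]],
  [0,[0,1.5,-3.5],[0,0,0]],
  [0,[0,3,-2.5],[0,0,0]],
  [0,[0,3,0],[0,0,0]],
  [0,[0,0,0],[0,0,0]],
  [0,[0,0,0],[0,0,0]],
])

```text
clock: 13.37
tool_pos: [0.6116, -0.2152, 0.1511]
eef_rot: [0.991, 0.132, 0.0, 0.001]
wrist_force: [-0.4, 0.9, -0.0]
opening: 0.0002
```

```bash
python3 -c "
from h import *
x,y=wc(70,0);go(x,y,.15,YW-np.pi/2)
wrist('w12')"
```

```text
t 13.37 pos [ 0.6116 -0.2152  0.1511] yaw -1.306 tilt [ 0.001 -0.002] F [-0.4  0.9 -0. ] op 0.0002
shift cm [ 0.17 -0.45  0.11] turn z deg -0.2
```

View pics/w12.png

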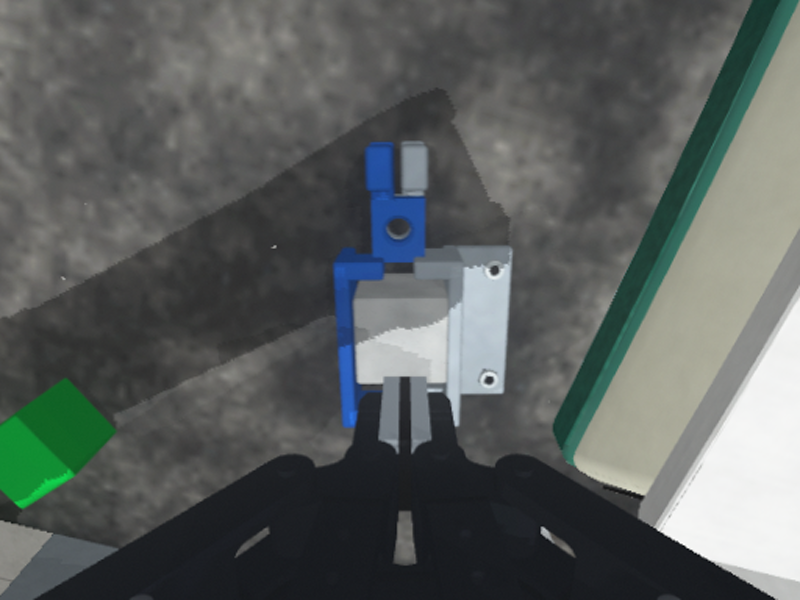

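Run:
```python
from h import *
im,d,c=load("w12");f=16
a,b=225,85;cr=im[b:b+85,a:a+60]
cv2.imwrite("pics/c12.png",cv2.resize(cr[30:68,10:55,::-1],None,fx=f,fy=f,interpolation=cv2.INTER_CUBIC)[:600,:800])
hsv=cv2.cvtColor(im,cv2.COLOR_RGB2HSV)
bl=((hsv[...,0]>100)&(hsv[...,0]<130)&(hsv[...,1]>120)).astype(np.uint8)
# hole: nonblue region enclosed by the blue plate
sub=bl[120:175,230:280];n,l,st,ce=cv2.connectedComponentsWithStats(1-sub)
for i in range(n):print(st[i],ce[i]+[230,120])
```

```text
[   0    0   43   55 1538] [251.39271782 146.82119636]
[  0   0   8  42 298] [233.08724832 141.43624161]
[ 16   0  34  55 759] [269.16732543 149.7259552 ]
[ 17  20  16  13 155] [254.67741935 146.12258065]
```

View pics/c12.png

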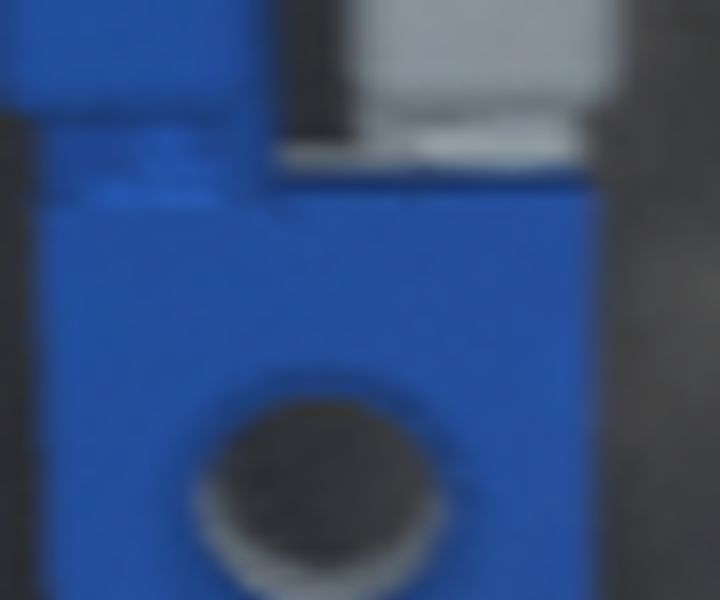

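Run:
```python
from h import *
im,d,c=load("w12")
h=onz(c,[(254.7,147.5)],.032)[0];print("hole",h,cl(h))
e=onz(c,[(254.7,126.4)],.034)[0];print("plate end x=119",cl(e))
e2=onz(c,[(254.7,262.5/1.5625-.5)],.034)[0];print("plate x=85",cl(e2))
k=1.5625
print("plate edges y+-14",cl(onz(c,[(237.2,140)],.034)[0]),cl(onz(c,[(272.0,140)],.034)[0]))
# blue wall outer top edge y=34,z=45 ; grey outer -34
for x,y in((335,265),(343,426),(463,265)):print(cl(onz(c,[(x/k,y/k)],.045)[0]))
for x,y in((366,143),(393,192),(401,143),(428,193)):print('lug',cl(onz(c,[((x+.5)/k-.5,(y+.5)/k-.5)],.066)[0]))
P=cloud(c,d);print(np.round([P[131,247],P[215,258],P[100,265]],4))
```

```text
hole [ 0.64268284 -0.20316231  0.032     ] [101.5  -1.1]
plate end x=119 [119.1  -1.2]
plate x=85 [85. -1.]
plate edges y+-14 [108.1  13.1] [108.  -15.3]
[86.2 31.4]
[-9.9 31.5]
[ 85.9 -34.6]
lug [146.9  12.3]
lug [125.6   0.7]
lug [146.8  -3. ]
lug [125.1 -15. ]
[[ 0.6545 -0.1936  0.0341]
 [ 0.5924 -0.2196  0.0502]
 [ 0.6828 -0.2002  0.066 ]]
```

```bash
sed -i 's/^H=.*/H=np.array([.5447,-.2302]);YW=.268/' h.py
python3 - <<'E'
from h import *
im,d,c=load("top");P=cloud(c,d)
m=(P[...,1]>.08)&(P[...,1]<.5)&(P[...,2]>.03)&(P[...,0]<.72)&(P[...,0]>.5)
Q=P[m];print(Q.shape,np.nanmin(Q[:,0]),np.nanmin(Q[:,1]))
for x in np.arange(.5,.72,.02):
    q=Q[(Q[:,0]>x)&(Q[:,0]<x+.02)]
    if len(q):print(round(x,2),len(q),np.round(q[:,1].min(),3),np.round(q[:,1].max(),3),"zmax",np.round(q[:,2].max(),3))
x,y=(.4834,.2222);go(x,y,.17,YW-np.pi/2)
E
```

```text
(4605, 3) 0.5000124289087399 0.1304305869069022
0.5 61 0.204 0.265 zmax 0.041
0.52 3 0.208 0.216 zmax 0.04
0.58 40 0.27 0.33 zmax 0.108
0.6 476 0.136 0.464 zmax 0.162
0.62 615 0.136 0.464 zmax 0.184
0.64 1267 0.131 0.469 zmax 0.249
0.66 723 0.131 0.467 zmax 0.248
0.68 705 0.131 0.468 zmax 0.249
0.7 715 0.13 0.468 zmax 0.249
t 13.42 pos [ 0.6115 -0.2131  0.1502] yaw -1.304 tilt [-0.  0.] F [ 0.1  1.3 -0.6] op -0.0001
shift cm [ -0.9  -45.37  -1.97] turn z deg -0.1
```

apply_moves([
  [50,[0,-3,-1],[0,0,0]],
  [50,[0,-4,-1],[0,0,0]],
  [50,[0,-4,0],[0,0,0]],
  [50,[0,-4,0],[0,0,0]],
  [50,[0,-4,0],[0,0,0]],
  [50,[0,-4,0],[0,0,0]],
  [50,[0,-4,0],[0,0,0]],
  [50,[0,-4,0],[0,0,0]],
])

```text
clock: 14.08
tool_pos: [0.5285, 0.0896, 0.1697]
eef_rot: [0.991, 0.134, -0.001, -0.0]
wrist_force: [-0.1, 0.7, -0.2]
opening: 0.0425
```

apply_moves([
  [50,[-0.4,-4,0],[0,0,0]],
  [50,[-0.5,-4,0],[0,0,0]],
  [50,[0,-4,0],[0,0,0]],
  [50,[0,-2.4,0],[0,0,0]],
  [50,[0,0,0],[0,0,0]],
  [50,[0,0,0],[0,0,0]],
  [50,[0,0,0],[0,0,0]],
  [50,[0,0,0],[0,0,0]],
])

```text
clock: 14.75
tool_pos: [0.4837, 0.2218, 0.1702]
eef_rot: [0.991, 0.132, -0.0, 0.0]
wrist_force: [-0.2, 0.4, -0.8]
opening: 0.0426
```

```bash
python3 -c "
from h import *
go(.4834,.2222,.04,YW-np.pi/2)
wrist('w13')"
```

```text
t 14.75 pos [0.4837 0.2218 0.1702] yaw -1.306 tilt [-0. -0.] F [-0.2  0.4 -0.8] op 0.0426
shift cm [-0.02 -0.05 13.02] turn z deg -0.2
```

View pics/w13.png

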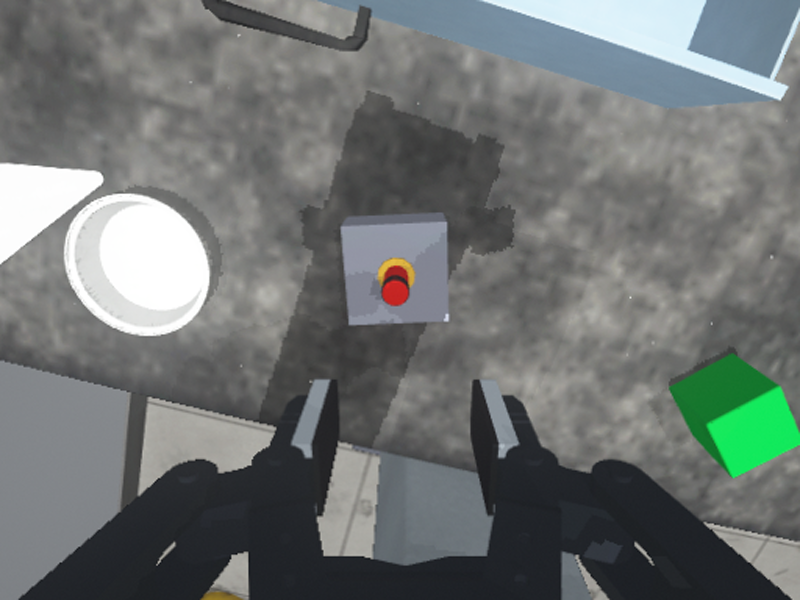

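Run:
```python
from h import *
im,d,c=load("w13");k=1.5625
px=lambda x,y:((x+.5)/k-.5,(y+.5)/k-.5)
P=cloud(c,d)
hsv=cv2.cvtColor(im,cv2.COLOR_RGB2HSV)
m=((hsv[...,0]<8)|(hsv[...,0]>172))&(hsv[...,1]>150)&(hsv[...,2]>50)
m[:150]=0;t=m&(P[...,2]>.064)&(P[...,2]<.074)
ys,xs=np.nonzero(t);print(len(xs),np.nanmedian(P[t][:,2]))
W=onz(c,np.c_[xs,ys],.069)[:,:2];print("top",W.mean(0),(W.min(0)+W.max(0))/2,np.ptp(W,axis=0))
print(onz(c,[px(396,292)],.069))
cor=[px(341,227),px(447,223),px(448,320),px(349,325)]
print("stand",onz(c,cor,.034),onz(c,cor,.034).mean(0))
b=onz(c,[px(396,272)],.037);print("collar",b)
cv2.imwrite("pics/c13.png",cv2.resize(im[130:220,210:300,::-1],None,fx=6,fy=6,interpolation=cv2.INTER_CUBIC))
```

```text
217 0.06877802902947786
top [0.48680262 0.22815121] [0.48667491 0.22812474] [0.01348209 0.01293266]
[[0.48703157 0.22762025 0.069     ]]
stand [[0.50511104 0.26511749 0.034     ]
 [0.52292022 0.20806823 0.034     ]
 [0.46713175 0.19067005 0.034     ]
 [0.44843595 0.24725568 0.034     ]] [0.48589974 0.22777786 0.034     ]
collar [[0.48861083 0.22858485 0.037     ]]
```

View pics/c13.png

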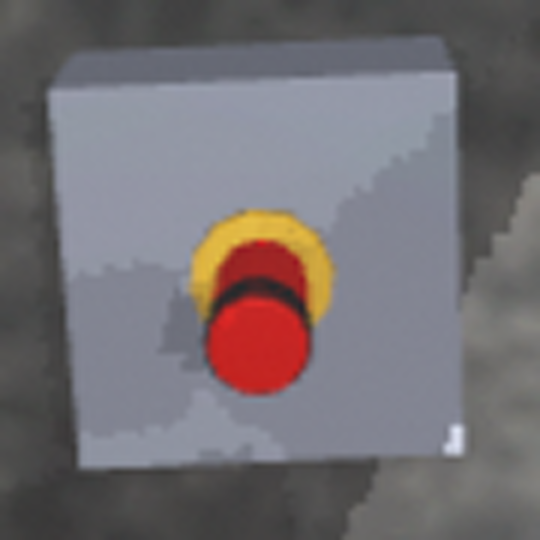

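```bash
python3 -c "
from h import *
go(.4867,.2280,.041,YW-np.pi/2)"
```

```text
t 14.8 pos [0.4839 0.2218 0.1703] yaw -1.306 tilt [-0. -0.] F [0.  0.  0.8] op 0.0431
shift cm [ 0.43 -0.53 12.93] turn z deg -0.2
```

apply_moves([
  [50,[0.4,-0.5,0],[0,0,0]],
  [50,[0,0,3],[0,0,0]],
  [50,[0,0,3],[0,0,0]],
  [50,[0,0,2.5],[0,0,0]],
  [50,[0,0,2],[0,0,0]],
  [50,[0,0,1],[0,0,0]],
  [50,[0,0,0.5],[0,0,0]],
  [50,[0,0,0],[0,0,0]],
])

```text
clock: 15.47
tool_pos: [0.4865, 0.2287, 0.0499]
eef_rot: [0.991, 0.133, -0.0, 0.0]
wrist_force: [-0.3, -0.4, -0.4]
opening: 0.0424
```

```bash
python3 -c "
from h import *
go(.4867,.2280,.041,YW-np.pi/2);wrist('w14')"
```

```text
t 15.47 pos [0.4865 0.2287 0.0499] yaw -1.305 tilt [-0.001 -0.001] F [-0.3 -0.4 -0.4] op 0.0424
shift cm [0.   0.07 0.89] turn z deg -0.1
```

View pics/w14.png

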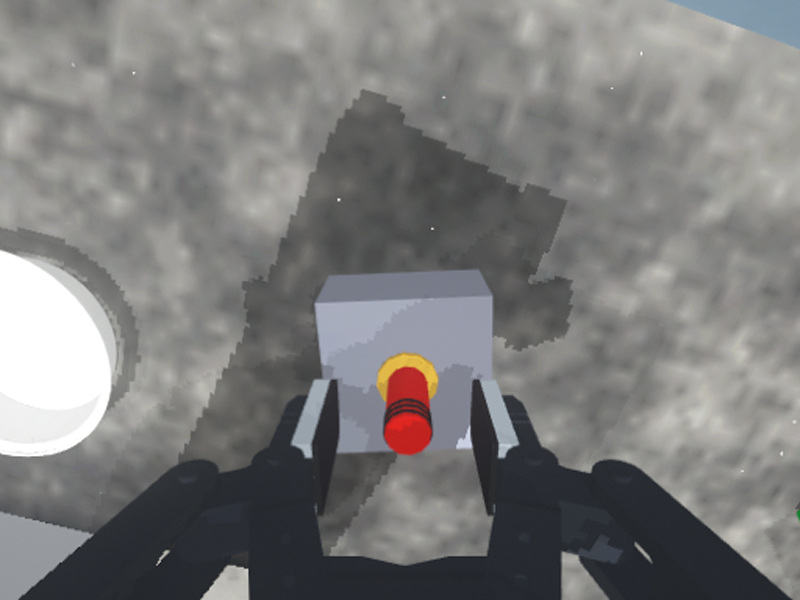

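apply_moves([
  [50,[0,0,0.8],[0,0,0]],
  [50,[0,0,0],[0,0,0]],
  [30,[0,0,0],[0,0,0]],
  [5,[0,0,0],[0,0,0]],
  [5,[0,0,0],[0,0,0]],
  [5,[0,0,0],[0,0,0]],
  [5,[0,0,0],[0,0,0]],
  [5,[0,0,0],[0,0,0]],
])

```text
clock: 16.18
tool_pos: [0.4866, 0.2293, 0.0428]
eef_rot: [0.991, 0.133, 0.0, -0.0]
wrist_force: [-2.8, 0.4, 5.7]
opening: 0.0122
```

```bash
python3 -c "
from h import *
go(.4867,.2280,.042,YW-np.pi/2)"
```

```text
t 16.18 pos [0.4866 0.2293 0.0428] yaw -1.304 tilt [0.001 0.001] F [-2.8  0.4  5.7] op 0.0122
shift cm [-0.03  0.12  0.08] turn z deg -0.1
```

apply_moves([
  [5,[0,0,-1],[0,0,0]],
  [5,[0,0,-2],[0,0,0]],
  [5,[0,0,-3],[0,0,0]],
  [5,[0,0,-3],[0,0,0]],
  [5,[0,0,-3],[0,0,0]],
  [5,[0,0,0],[0,0,0]],
  [5,[0,0,0],[0,0,0]],
  [5,[0,0,0],[0,0,0]],
])

```text
clock: 16.85
tool_pos: [0.4858, 0.2292, 0.1621]
eef_rot: [0.991, 0.133, -0.0, -0.0]
wrist_force: [-0.9, -0.2, -0.5]
opening: 0.0119
```

```bash
python3 -c "
from h import *
x,y=wc(102,0);go(x,y,.13,YW-np.pi/2);wrist('w15')"
```

```text
t 16.85 pos [0.4858 0.2292 0.1621] yaw -1.304 tilt [-0.001  0.   ] F [-0.9 -0.2 -0.5] op 0.0119
shift cm [ 3.77 45.86  3.19] turn z deg -0.1
```

View pics/w15.png

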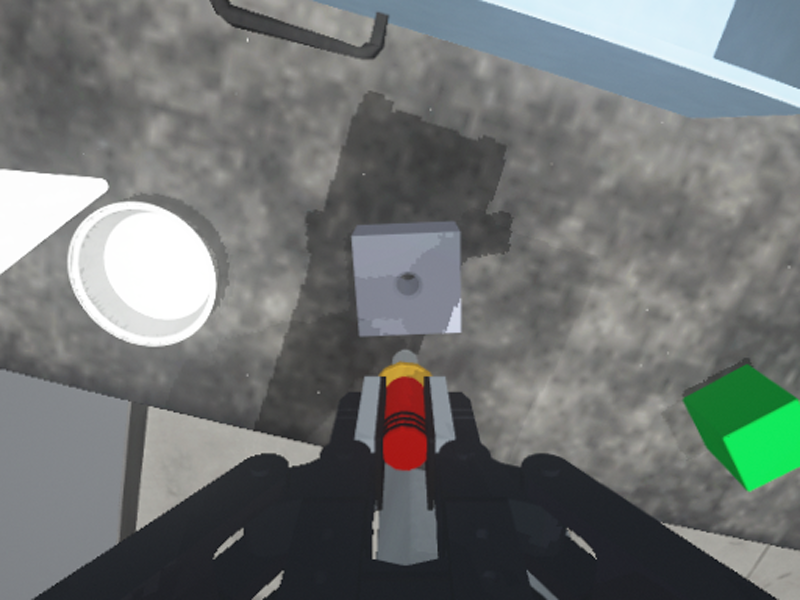

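apply_moves([
  [5,[0.3,3,0],[0,0,0]],
  [5,[0.3,4,0],[0,0,0]],
  [5,[0.3,4,0],[0,0,0]],
  [5,[0.3,4,0],[0,0,0]],
  [5,[0.3,4,0],[0,0,0]],
  [5,[0.3,4,0],[0,0,0]],
  [5,[0.3,4,0],[0,0,0]],
  [5,[0.3,4,0],[0,0,0]],
])

```text
clock: 17.57
tool_pos: [0.5906, -0.0654, 0.1609]
eef_rot: [0.991, 0.133, -0.001, -0.0]
wrist_force: [0.0, 0.6, 0.1]
opening: 0.0122
```

apply_moves([
  [5,[0.3,4,0],[0,0,0]],
  [5,[0.3,4,0],[0,0,0]],
  [5,[0.3,3.5,0],[0,0,0]],
  [5,[0.3,2,0],[0,0,0]],
  [5,[0.2,1.3,0],[0,0,0]],
  [5,[0,0,2],[0,0,0]],
  [5,[0,0,2],[0,0,0]],
  [5,[0,0,1],[0,0,0]],
])

```text
clock: 18.23
tool_pos: [0.6416, -0.2022, 0.1084]
eef_rot: [0.991, 0.132, -0.002, -0.001]
wrist_force: [-0.3, 0.2, -1.4]
opening: 0.012
```

```bash
python3 -c "
from h import *
x,y=wc(102,0);go(x,y,.112,YW-np.pi/2);wrist('w16')"
```

```text
t 18.23 pos [ 0.6416 -0.2022  0.1084] yaw -1.305 tilt [-0.005  0.002] F [-0.3  0.2 -1.4] op 0.012
shift cm [ 0.11  0.13 -0.36] turn z deg -0.1
```

View pics/w16.png

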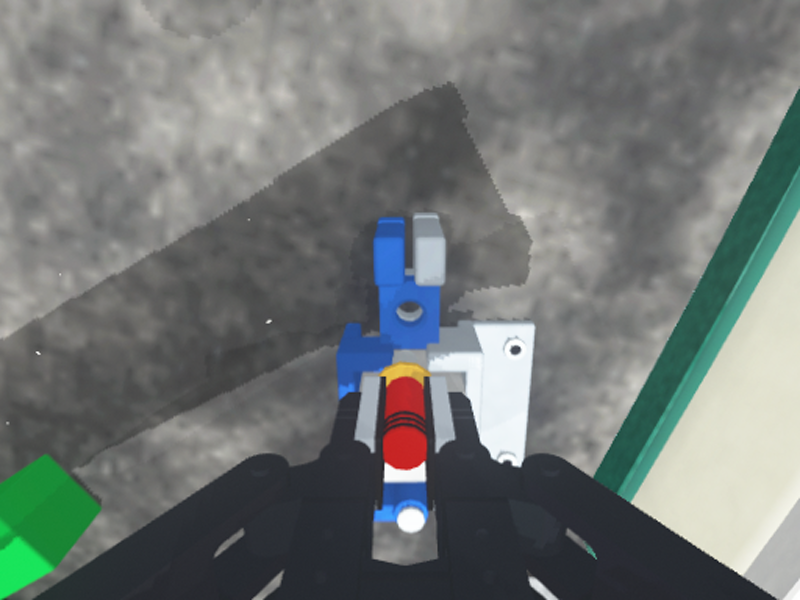

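Run:
```python
from h import *
k=1.5625
px=lambda x,y:((x+.5)/k-.5,(y+.5)/k-.5)
im,d,c=load("w16");P=cloud(c,d)
hsv=cv2.cvtColor(im,cv2.COLOR_RGB2HSV)
bl=((hsv[...,0]>100)&(hsv[...,0]<130)&(hsv[...,1]>120)).astype(np.uint8)
b,a=180,240
sub=bl[b:225,a:283];n,l,st,ce=cv2.connectedComponentsWithStats(1-sub)
for i in range(n):print(st[i]+[a,b,0,0,0],ce[i]+[a,b])
tz=.1084+.0262
red=((hsv[...,0]<8)|(hsv[...,0]>172))&(hsv[...,1]>150)
m=red&(abs(P[...,2]-tz)<.004);ys,xs=np.nonzero(m);W=onz(c,np.c_[xs,ys],tz)[:,:2]
print(len(xs),"ztop",np.nanmedian(P[m][:,2]),"handle top",(W.min(0)+W.max(0))/2,W.mean(0),np.ptp(W,axis=0))
f=14
cv2.imwrite("pics/c16.png",cv2.resize(im[178:220,238:286,::-1],None,fx=f,fy=f,interpolation=cv2.INTER_CUBIC))
cv2.imwrite("pics/c16b.png",cv2.resize(im[215:310,225:290,::-1],None,fx=6,fy=6,interpolation=cv2.INTER_CUBIC))
```

```text
[ 240  180   42   45 1493] [260.2980576  201.80375084]
[252 180  31  45 196] [274.62755102 206.70918367]
[240 183   3  33  86] [240.84883721 200.27906977]
[254 193  17  13 160] [261.6875 198.9875]
664 ztop 0.13402361758424852 handle top [ 0.64294411 -0.20177344] [ 0.64248163 -0.20169422] [0.01528612 0.01306886]
```

View pics/c16.png

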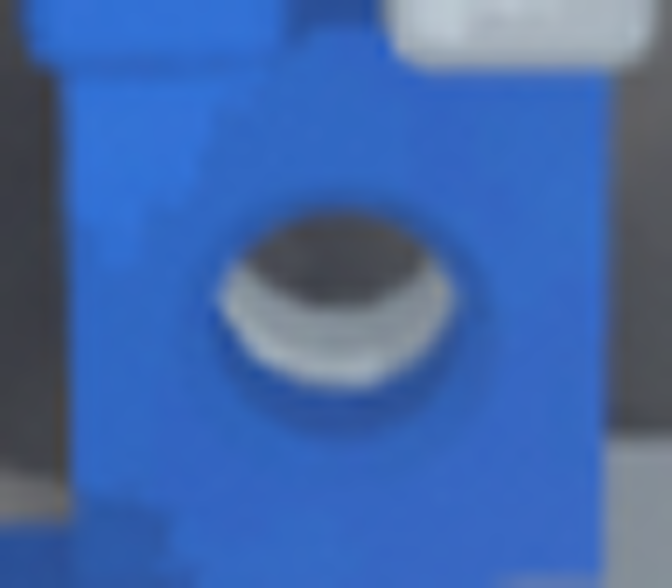

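View pics/c16b.png

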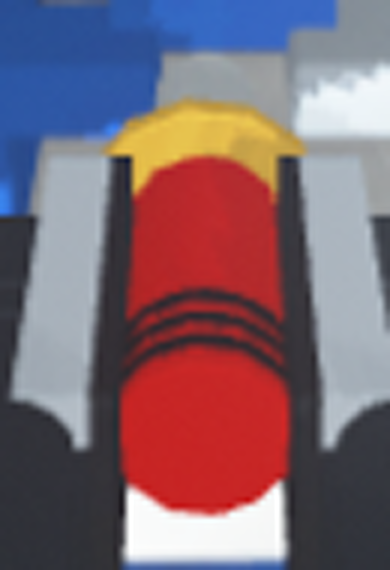

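Run:
```python
from h import *
im,d,c=load("w16");P=cloud(c,d)
for y in(199.8,200.4):print("hole",onz(c,[(261.6,y)],.032)[0],cl(onz(c,[(261.6,y)],.032)[0]))
hsv=cv2.cvtColor(im,cv2.COLOR_RGB2HSV)
red=((hsv[...,0]<8)|(hsv[...,0]>172))&(hsv[...,1]>150);red[:250]=0
tz=.1342
ys,xs=np.nonzero(red);W=np.array([cl(w) for w in onz(c,np.c_[xs,ys],tz)])
print("n",len(xs),W.min(0),W.max(0))
print("TCP",cl([.6416,-.2022]))
im,d,c=load("w15")
px=lambda x,y:((x+.5)/1.5625-.5,(y+.5)/1.5625-.5)
print("standhole",onz(c,[px(408,283)],.034))
cv2.imwrite("pics/c15.png",cv2.resize(im[165:200,240:285,::-1],None,fx=14,fy=14,interpolation=cv2.INTER_CUBIC))
```

```text
hole [ 0.64427887 -0.20309065  0.032     ] [103.2  -0.2]
hole [ 0.64382709 -0.20321483  0.032     ] [102.7  -0.2]
n 1113 [94.2 -4.3] [119.1   7.5]
TCP [100.9   1.3]
standhole [[0.48752277 0.22809799 0.034     ]]
```

View pics/c15.png

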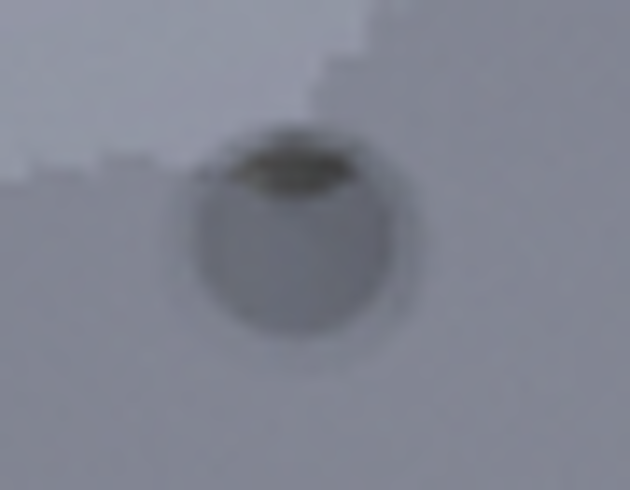

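```bash
python3 -c "
from h import *
x,y=wc(102.3,-.1);print(x,y);go(x,y,.074,YW-np.pi/2)"
```

```text
0.6433746190626071 -0.2032070462370387
t 18.28 pos [ 0.641  -0.2015  0.1072] yaw -1.305 tilt [-0.007  0.003] F [-1.5  0.6 -1.8] op 0.0119
shift cm [0.21 0.24 3.32] turn z deg -0.1
```

apply_moves([
  [5,[0.2,0.2,0],[0,0,0]],
  [5,[0,0,1],[0,0,0]],
  [5,[0,0,1],[0,0,0]],
  [5,[0,0,0.8],[0,0,0]],
  [5,[0,0,0],[0,0,0]],
  [5,[0,0,0],[0,0,0]],
  [5,[0,0,0],[0,0,0]],
  [5,[0,0,0],[0,0,0]],
])

```text
clock: 18.95
tool_pos: [0.6465, -0.2043, 0.0849]
eef_rot: [0.991, 0.133, 0.0, 0.0]
wrist_force: [0.4, -0.3, -0.3]
opening: 0.012
```

```bash
python3 -c "
from h import *
x,y=wc(102.3,-.1);print(x,y);go(x,y,.074,YW-np.pi/2);wrist('w17')"
```

```text
0.6433746190626071 -0.2032070462370387
t 18.95 pos [ 0.6465 -0.2043  0.0849] yaw -1.304 tilt [ 0.001 -0.   ] F [ 0.4 -0.3 -0.3] op 0.012
shift cm [-0.27 -0.19  1.09] turn z deg -0.1
```

View pics/w17.png

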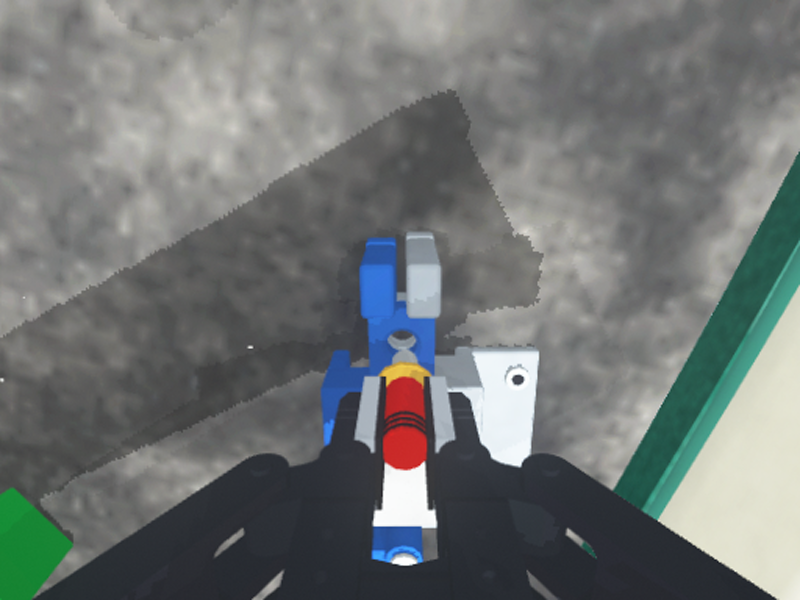

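apply_moves([
  [5,[-0.27,-0.19,0],[0,0,0]],
  [5,[0,0,0.4],[0,0,0]],
  [5,[0,0,0.4],[0,0,0]],
  [5,[0,0,0],[0,0,0]],
  [5,[0,0,0],[0,0,0]],
  [5,[0,0,0],[0,0,0]],
  [5,[0,0,0],[0,0,0]],
  [5,[0,0,0],[0,0,0]],
])

```text
clock: 19.67
tool_pos: [0.6431, -0.2031, 0.0764]
eef_rot: [0.991, 0.133, 0.0, 0.0]
wrist_force: [-0.7, -0.0, -0.4]
opening: 0.0119
```

```bash
python3 -c "
from h import *
x,y=wc(102.3,-.1);print(x,y);go(x,y,.074,YW-np.pi/2);wrist('w18')
im,d,c=load('w18');cv2.imwrite('pics/c18.png',cv2.resize(im[150:300,200:310,::-1],None,fx=4,fy=4,interpolation=cv2.INTER_CUBIC))
print(proj(c,np.r_[wc(102,0),.034])*1.5625)"
```

```text
0.6433746190626071 -0.2032070462370387
t 19.67 pos [ 0.6431 -0.2031  0.0764] yaw -1.304 tilt [ 0. -0.] F [-0.7 -0.  -0.4] op 0.0119
shift cm [0.02 0.01 0.24] turn z deg -0.1
[[405.11070118 347.3809941 ]]
```

View pics/c18.png

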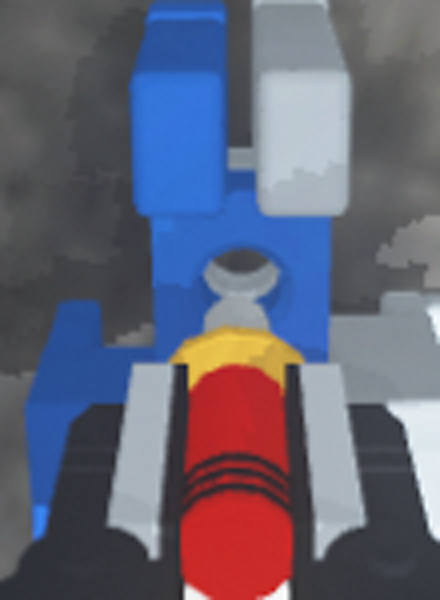

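```bash
python3 -c "
from h import *
im,d,c=load('w18')
def q(x,y,z):
  u=proj(c,np.r_[wc(x,y),z])[0];return np.round(((u[0]+.5-200)*4-.5,(u[1]+.5-150)*4-.5),1)
t=cl([.6431,-.2031]);print('tcp',t)
print('rim top',q(108.5,0,.032),'left',q(102,6.5,.032),'right',q(102,-6.5,.032),'chamf top',q(110.5,0,.034))
for r in (2,3,4,5):print('tip front r',r,q(t[0]+r,t[1],.0396))
print('shaft r5 at z+6',q(t[0]+5,t[1],.0456),'L/R',q(t[0],t[1]+5,.0456),q(t[0],t[1]-5,.0456))
print('collar front',q(t[0]+11,t[1],.0706),q(t[0]+11,t[1],.0676),'collar LR',q(t[0],t[1]+11,.0706),q(t[0],t[1]-11,.0706))
print('handle bottom front',q(t[0]+7,t[1],.0706),'handle top back',q(t[0]-7,t[1],.0764+.0262))
print('plate far edge',q(119,0,.034), 'lug top near', q(126,-8,.066), 'blue lug',q(126,8,.066))
"
```

```text
tcp [1.021e+02 1.000e-01]
rim top [238.5 248. ] left [197.9 285.7] right [279.2 285.6] chamf top [238.5 241. ]
tip front r 2 [238.  293.3]
tip front r 3 [238.  287.3]
tip front r 4 [237.9 281.3]
tip front r 5 [237.9 275.3]
shaft r5 at z+6 [238.  291.5] L/R [204.6 322.1] [271.4 322. ]
collar front [238.  328.8] [238.  318.7] collar LR [154.4 404.7] [321.9 404.5]
handle bottom front [238.1 356.8] handle top back [238.5 605.2]
plate far edge [238.5 189.7] lug top near [300.9 222.1] blue lug [176.4 222.2]
```

apply_moves([
  [5,[0.08,0.04,0],[0,0,0]],
  [5,[0,0,0.3],[0,0,0]],
  [5,[0,0,0.3],[0,0,0]],
  [5,[0,0,0.3],[0,0,0]],
  [5,[0,0,0.3],[0,0,0]],
  [5,[0,0,0],[0,0,0]],
  [5,[0,0,0],[0,0,0]],
  [5,[0,0,0],[0,0,0]],
])

```text
clock: 20.38
tool_pos: [0.6439, -0.2033, 0.0643]
eef_rot: [0.991, 0.133, -0.0, 0.0]
wrist_force: [-0.3, -0.0, -0.9]
opening: 0.0118
```

```bash
python3 -c "
from h import *
x,y=wc(102.3,-.1);print(x,y);go(x,y,.0425,YW-np.pi/2)"
```

```text
0.6433746190626071 -0.2032070462370387
t 20.38 pos [ 0.6439 -0.2033  0.0643] yaw -1.304 tilt [ 0. -0.] F [-0.3 -0.  -0.9] op 0.0118
shift cm [-0.05 -0.02  2.18] turn z deg -0.1
```

apply_moves([
  [5,[0,0,0.4],[0,0,0]],
  [5,[0,0,0.4],[0,0,0]],
  [5,[0,0,0.4],[0,0,0]],
  [5,[0,0,0.4],[0,0,0]],
  [5,[0,0,0.4],[0,0,0]],
  [5,[0,0,0],[0,0,0]],
  [5,[0,0,0],[0,0,0]],
  [5,[0,0,0],[0,0,0]],
])

```text
clock: 21.05
tool_pos: [0.644, -0.2033, 0.0444]
eef_rot: [0.991, 0.133, 0.0, 0.0]
wrist_force: [0.2, 0.8, -1.1]
opening: 0.012
```

```bash
python3 -c "
from h import *
x,y=wc(102.3,-.1);go(x,y,.0425,YW-np.pi/2);wrist('w19')
im,d,c=load('w19');cv2.imwrite('pics/c19.png',cv2.resize(im[150:300,200:310,::-1],None,fx=4,fy=4,interpolation=cv2.INTER_CUBIC))"
```

```text
t 21.05 pos [ 0.644  -0.2033  0.0444] yaw -1.304 tilt [ 0. -0.] F [ 0.2  0.8 -1.1] op 0.012
shift cm [-0.05 -0.02  0.19] turn z deg -0.1
```

View pics/c19.png

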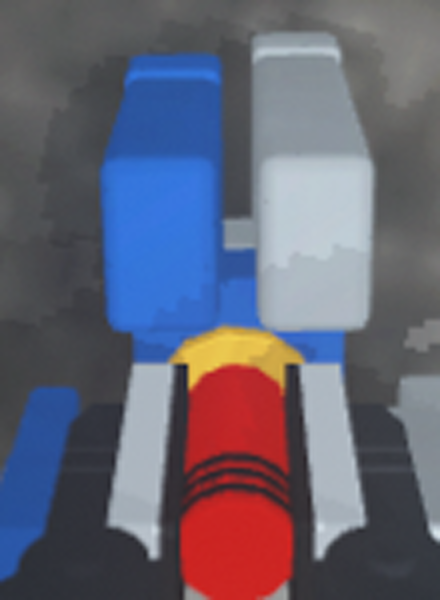

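Pin is nearly home; press the last few millimetres until the collar resists.

apply_moves([
  [5,[0,0,0.2],[0,0,0]],
  [5,[0,0,0.2],[0,0,0]],
  [5,[0,0,0.2],[0,0,0]],
  [5,[0,0,0],[0,0,0]],
  [5,[0,0,0],[0,0,0]],
  [5,[0,0,0],[0,0,0]],
  [5,[0,0,0],[0,0,0]],
  [5,[0,0,0],[0,0,0]],
])

```text
clock: 21.77
tool_pos: [0.6446, -0.2036, 0.0425]
eef_rot: [0.991, 0.133, 0.001, -0.001]
wrist_force: [-9.6, 6.8, 29.8]
opening: 0.0117
```

```bash
python3 -c "
from h import *
x,y=wc(102.3,-.1);go(x,y,.0425,YW-np.pi/2)"
```

```text
t 21.77 pos [ 0.6446 -0.2036  0.0425] yaw -1.304 tilt [0.002 0.001] F [-9.6  6.8 29.8] op 0.0117
shift cm [-0.1  -0.07  0.  ] turn z deg -0.1
```

apply_moves([
  [5,[0,0,-0.4],[0,0,0]],
  [15,[0,0,0],[0,0,0]],
  [32,[0,0,0],[0,0,0]],
  [32,[0,0,0],[0,0,0]],
  [32,[0,0,0],[0,0,0]],
  [32,[0,0,-0.5],[0,0,0]],
  [32,[0,0,-1],[0,0,0]],
  [32,[0,0,-2],[0,0,0]],
])

```text
clock: 22.43
tool_pos: [0.6426, -0.2026, 0.0762]
eef_rot: [0.991, 0.133, -0.002, -0.001]
wrist_force: [-0.0, 0.1, 0.5]
opening: 0.027
```

apply_moves([
  [32,[0,0,-3],[0,0,0]],
  [32,[0,0,-3],[0,0,0]],
  [55,[0,0,0],[0,0,0]],
  [55,[3,0,0],[0,0,0]],
  [55,[0.2,0,0],[0,0,0]],
  [55,[0,0,0],[0,0,0]],
  [55,[0,0,0],[0,0,0]],
  [55,[0,0,0],[0,0,0]],
])

```text
clock: 23.1
tool_pos: [0.6739, -0.1955, 0.1374]
eef_rot: [0.991, 0.132, -0.0, 0.0]
wrist_force: [-0.1, -0.1, -0.5]
opening: 0.047
```

```bash
python3 -c "
from h import *
x,y=wc(137,-1);go(x,y,.033,YW-np.pi/2);wrist('w20')"
```

```text
t 23.1 pos [ 0.6739 -0.1955  0.1374] yaw -1.305 tilt [-0.001 -0.   ] F [-0.1 -0.1 -0.5] op 0.047
shift cm [ 0.33  0.02 10.44] turn z deg -0.1
```

View pics/w20.png

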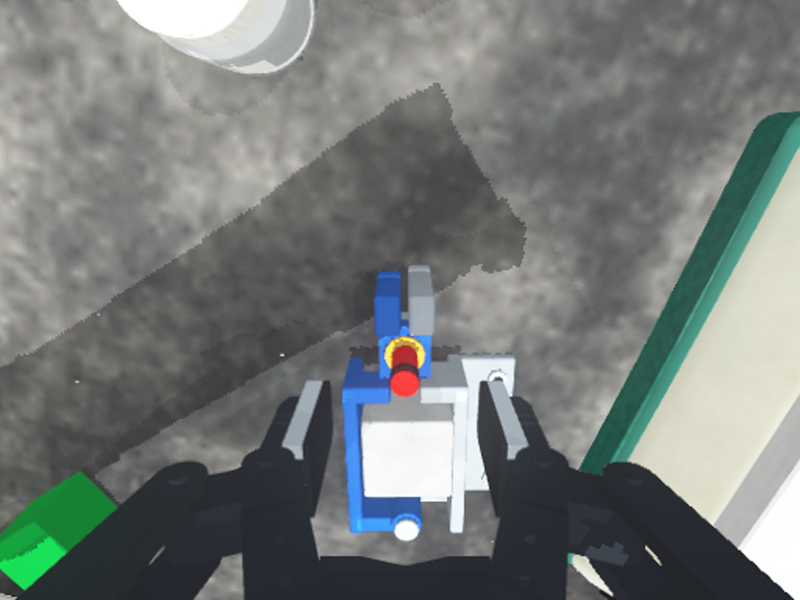

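apply_moves([
  [55,[0.35,0,0],[0,0,0]],
  [55,[0,0,3],[0,0,0]],
  [55,[0,0,2],[0,0,0]],
  [55,[0,0,0],[0,0,0]],
  [55,[0,0,0],[0,0,0]],
  [55,[0,0,0],[0,0,0]],
  [55,[0,0,0],[0,0,0]],
  [55,[0,0,0],[0,0,0]],
])

```text
clock: 23.82
tool_pos: [0.679, -0.1944, 0.0889]
eef_rot: [0.991, 0.133, 0.001, 0.001]
wrist_force: [-0.7, 0.3, 0.4]
opening: 0.0471
```

```bash
python3 -c "
from h import *
x,y=wc(137,-1);go(x,y,.035,YW-np.pi/2);wrist('w21')"
```

```text
t 23.82 pos [ 0.679  -0.1944  0.0889] yaw -1.304 tilt [ 0.002 -0.001] F [-0.7  0.3  0.4] op 0.0471
shift cm [-0.21 -0.01  5.39] turn z deg -0.1
```

View pics/w21.png

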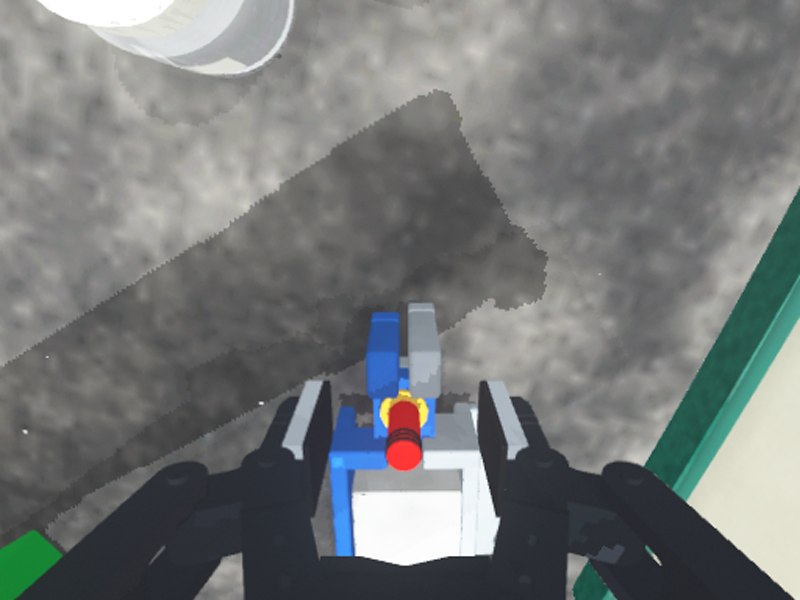

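apply_moves([
  [55,[-0.15,0,1],[0,0,0]],
  [55,[0,0,2],[0,0,0]],
  [55,[0,0,1.5],[0,0,0]],
  [55,[0,0,0.7],[0,0,0]],
  [55,[0,0,0],[0,0,0]],
  [55,[0,0,0],[0,0,0]],
  [55,[0,0,0],[0,0,0]],
  [55,[0,0,0],[0,0,0]],
])

```text
clock: 24.53
tool_pos: [0.6774, -0.1947, 0.0363]
eef_rot: [0.991, 0.133, 0.001, 0.0]
wrist_force: [-0.4, -0.3, 0.6]
opening: 0.0469
```

```bash
python3 -c "
from h import *
x,y=wc(137,-1);go(x,y,.035,YW-np.pi/2);wrist('w22')"
```

```text
t 24.53 pos [ 0.6774 -0.1947  0.0363] yaw -1.304 tilt [ 0.002 -0.001] F [-0.4 -0.3  0.6] op 0.0469
shift cm [-0.03  0.01  0.13] turn z deg -0.1
```

View pics/w22.png

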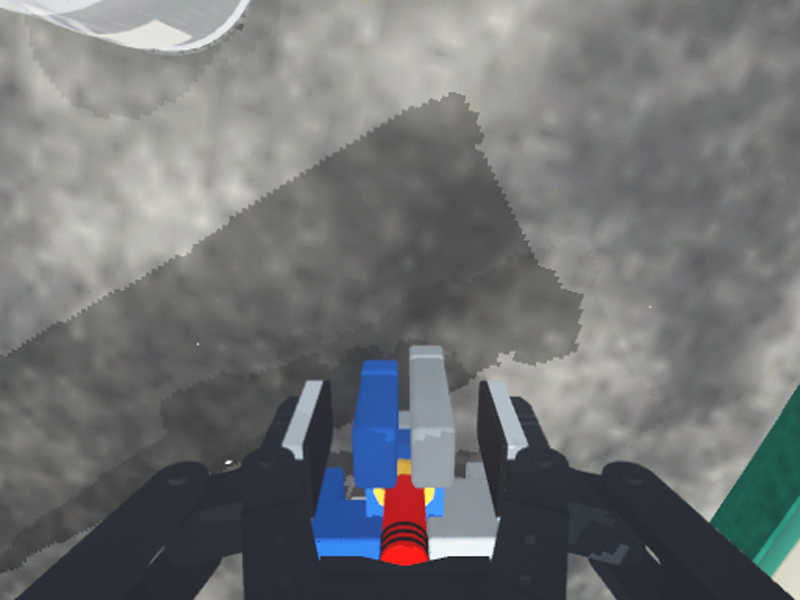

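apply_moves([
  [40,[0,0,0],[0,0,0]],
  [20,[0,0,0],[0,0,0]],
  [0,[0,0,0],[0,0,0]],
  [0,[0,0,0],[0,0,0]],
  [0,[0,0,0],[0,0,0]],
  [0,[0,0,0],[0,0,0]],
  [0,[0,0,0],[0,0,0]],
  [0,[0,0,0],[0,0,0]],
])

```text
clock: 25.25
tool_pos: [0.6772, -0.1947, 0.0361]
eef_rot: [0.991, 0.133, 0.001, 0.0]
wrist_force: [-0.3, -0.3, 5.1]
opening: 0.0266
```

```bash
python3 -c "
from h import *
from workcell import manip
x,y=wc(137,-1);go(x,y,.035,YW-np.pi/2);print(np.round(manip.get_state()['ft_torque'],2));wrist('w23')"
```

```text
t 25.25 pos [ 0.6772 -0.1947  0.0361] yaw -1.304 tilt [ 0.001 -0.001] F [-0.3 -0.3  5.1] op 0.0266
shift cm [-0.02  0.02  0.11] turn z deg -0.1
[-0.11  0.13  0.14]
```

View pics/w23.png

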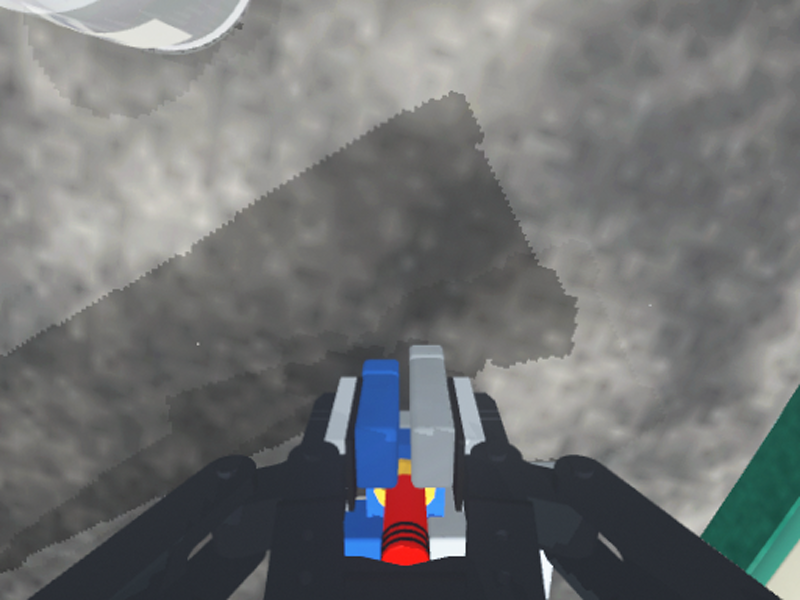

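apply_moves([
  [0,[0,0,0],[0,0,0]],
  [0,[0,0,0],[0,0,0]],
  [0,[0,0,0],[0,0,0]],
  [0,[0,0,0],[0,0,0]],
  [0,[0,0,0],[0,0,0]],
  [0,[0,0,0],[0,0,0]],
  [0,[0,0,0],[0,0,0]],
  [0,[0,0,0],[0,0,0]],
])

```text
clock: 25.97
tool_pos: [0.6772, -0.1947, 0.0361]
eef_rot: [0.991, 0.133, 0.001, 0.0]
wrist_force: [0.0, -0.6, 5.6]
opening: 0.0268
```

```bash
python3 -c "
from workcell import manip
print(manip.get_state()['opening'],manip.close_job())"
```

```text
the job is handed in; nothing more can be done
0.026762801400761888 None
```

I ran the whole sequence and handed the job in at about 26 s of the 64 s. The hand-in reports no verdict, so the result rests on my own checks.

**What I did**
- I dragged the grey cube along the bench and pushed it against the fixed jaw, where it met about 5 N.
- I swung the blue jaw to its stop, where it met about 6 N.
- I moved the pin from the stand into both holes and pressed until the collar resisted at about 30 N, then let go of it.
- I closed the gripper on both lugs and handed in while still squeezing.

**Last checks**
- The pictures taken after each step showed the cube between the jaws, the lugs parallel with the normal gap, and the pin upright with its collar on the blue plate, clear of the fingers.
- The squeeze held steady at an opening of 26.8 mm over the 28 mm lugs. The gripper also read 1–2 mm under size on the cube and the pin.
- I did not touch the tin, jar, dish or green cube.

**Not directly checked**
- The contact force on each lug is not measured. I infer it from the stopped fingers and the fixed grip force.
- I did not take a final overall picture to confirm the tin and dish positions.
- My first clamp position was about 1.2 mm off across the clamp, and estimates of the hole along it differed by 1–2 mm. I corrected both from close wrist pictures before inserting the pin.

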